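# Take the bracket plate off the upturned peg and stand it in the channel

## Robot

A 7-joint arm with a two-finger parallel gripper is mounted at the origin on the work surface. World frame = base frame: x ahead of the robot, y to its left, z up, the work surface at z = 0. Lengths are in m, angles in rad, forces in N, time in s.
With the tool pointing down it reaches from about 0.425 to 1.025 m from the base axis. Payload 3.6 kg.
Tool frame: the origin (TCP) lies between the finger pads; the fingertips stand 11 mm ahead of it and the grasp point (between the pads) lies 8 mm behind it; z points along the fingers, y is the direction in which the jaws open and shut (so a half turn about z gives the same grasp; the last joint's range is limited). The gripper opens to 85 mm and grips with 20 to 120 N. Pads are 22 mm wide; open, the fingers measure 114 mm over their backs; the gripper's body (76 mm by 85 mm) begins 54 mm behind the grasp point. The pads swing forward as they close: fully open they stand 13 mm farther back than shut.
Start: joints at [-1.353, 0.591, 0.048, 1.609, -0.033, 0.943, -0.034], TCP at [0.222, 0.69, 0.242] pointing down, gripper open.
Joint ranges: [-2.69, 2.69], [-0.47, 2.24], [-1.27, 1.36], [0.19, 2.51], [-1.53, 4.68], [0.08, 2.07], [-3.09, 3.09]. Speed limits (rad/s): [2.57, 2.57, 3.14, 3.14, 3.14, 3.14, 3.14].

## Interface

Orientations are given as a unit quaternion [x, y, z, w].
In Python, from plant import manip gives the robot as it stands. The module is installed in compiled form; this text tells all that it offers.
- The arm moves only by the tool send_rows, never from a script. Its argument "commands" is a list of rows, each an object of numbers: "dx", "dy", "dz": the shift along the tool's x, y, z in cm; "ax", "ay", "az": the turn, a rotation vector about the tool's x, y, z in rad. A call has exactly 10 rows; each row is the pose to reach, as a shift and turn from the pose commanded when the call began, along the tool's axes at that moment; what a row does not reach only later rows make up. A row lasts 1/10 s, in which the tool goes at most 50 mm and 8.59 degrees, less where a joint would pass 70% of its speed; a pose out of reach is approached as far as the arm can. A call with a gripper value outside its range is refused whole. "hand" is the closure in counts, from 0 (fully open) to 255 (shut), set as the call begins (left out, the last holds). The fingers move at their own pace and stop on an object; "squeeze" is the grip in N (left out, the last holds). Time passes only in rows, so rows that repeat a pose let the fingers close, or fill a call up. It gives the time, the measured TCP pose, the force and the opening at its end, in the units of the state.
- manip.read_state(): the state, without advancing time (a new reading comes with each control period).
- manip.grab_frame(name): name is "side" or "top"; returns (picture, depth): 480x640x3 uint8, red, green, blue; 480x640 float32, m along the optical axis (not along the pixel's ray), 0 where there is no reading.
- manip.camera_params(name): a dict with "K" (3x3 intrinsics, pixels), "R" (3x3) and "t" (3): a world point X has camera coordinates R X + t. Camera axes: x right, y down, z forward; pixel columns grow to the right and rows downward; lengths in m; the calibration is good to about 2 mm. A picture is of the moment at which its call begins. camera_params takes no time and is no camera call.
- manip.hand_in(): hands the job in, once; it reports no verdict.
The state is a dict: "time_s": time; "joints": joint angles; "dq": joint speeds; "tau": joint torques, N m; "tcp_pos": TCP position; "tcp_rot": TCP orientation; "contact_force": force on the tool from outside, world axes, zero at the start; "moment": the same for the moment, N m; "opening": finger opening in m.
Only numpy, scipy, OpenCV 4.12 (cv2) and the standard library are available. Lean on these libraries where they do the work, as an engineer would, in place of code of your own. Each camera call takes 0.05 s, during which the arm holds its last target. There are 200 camera calls.

## Task

Take the steel bracket plate off the rack's peg by its neck: lift it enough to clear the peg's upturned tip, then slide it off outwards, feeling along the bent peg without forcing it. Then stand it on its foot in the slot of the steel channel, right down on the slot's floor and about midway along, and let go. Be gentle: keep the plate's push on the peg below 15 N and on the channel below 25 N, do not drop the plate or set it down on the bench, and leave the can, wrench and hammer where they are.

Things in the scene. Friction and masses are not known exactly. Their poses are not given: they have to be found in the camera images.
- rack: Grey painted rack fixed to the bench: base plate 150 (x) x 120 x 10 mm and an upright post 30 mm wide whose top is 176 mm above the bench. Origin on the bench directly below where the plate hangs; z up. The post's front face is 52 mm behind the origin (+x); its one steel peg points along -x at y = 0.
- peg_hang (a point): Point on the axis of the rack's peg where the plate hangs, 166 mm above the bench; axes as the rack's. The peg is a rigid round bar 8 mm thick. It is bent: its straight bar rises outwards (-x) through this point at an unknown, unmeasured slope of 0 to 0.28 rad. 75 mm out it turns up, square to the bar; the tip's top is 20 mm above the bar's underside; the bar's end face is 79 mm out.
- plate_neck (a point): Grip point on the neck of the loose steel bracket plate: 6 mm thick (its x axis, along the peg), about 0.37 kg (+-20 percent). z up: a foot 80 mm wide (y) and 55 mm high, then a neck 44 mm wide up to 145 mm above the lower edge. This point is mid-thickness, mid-width, 15 mm below the neck's top, 130 mm above the lower edge. As it hangs the plate may tilt up to 0.2 rad.
- plate_slot (a point): Centre of the plate's closed rectangular hang slot, 18 mm wide and 24 mm high, 55 mm below plate_neck. The plate hangs with the slot's upper edge on the peg and can rise about 15 mm until its lower edge meets the peg's underside. With that lower edge kept at the underside all the way out, the slot passes the tip with about 2 mm of height to spare.
- plate_foot (a point): Middle of the lower edge of the plate, 130 mm below plate_neck in the plate's own axes.
- plate: The bracket plate as a body; origin the same as plate_foot.
- channel_slot (a point): Middle of the slot floor of the standing channel, fixed to the bench: two bare steel angles on a 100 x 150 mm base. The slot runs along y, 130 mm long with open ends, 10 mm wide (x), 30 mm deep; above it 45 degree lips flare the mouth to about 22 mm, their tops 38 mm above this point. This point is 12 mm above the bench. z up.
- channel: The channel as a body; origin on the bench below channel_slot, same axes.
- can: Bystander: closed can, 56 mm across, 85 mm high; origin at its underside. Leave alone.
- wrench: Bystander: wrench lying on the bench. Leave alone.
- hammer: Bystander: hammer lying on the bench. Leave alone.

How it is judged:
By the outcome, as a careful person would: the job done as asked, in the order asked, and still so for the second after the job is handed in, with the robot touching nothing.
It also fails if it takes over 72 s, if anything falls off the work surface, if the arm or the gripper's body presses on something with over 40 N, if the wrist force passes 120 N, or if a joint passes its speed limit or range.

## Working session

There is one attempt and no reset: what is moved stays moved. The work goes in short steps, Python scripts to look and compute and a tool call to move; the robot and the scene stay as the last step left them, time stands still between calls to the robot, and variables do not carry over. Pictures are saved under pics/ and viewed, about 8 in all and at most 12, crops included, and the job is handed in when it is done.

Besides the shell and the picture viewer there is one more tool, called after "Request:" by a JSON object that holds its "op" and its "data". send_rows: Moves the arm, as the interface text tells. Its arguments: {"type":"object","properties":{"commands":{"type":"array"},"hand":{"type":"number"},"squeeze":{"type":"number"}},"required":["commands"]}

```bash
mkdir -p pics; cat > h.py <<'E'
import numpy as np, cv2
from plant import manip
from scipy.spatial.transform import Rotation as Ro
def grab(n,f=None):
    p,d=manip.grab_frame(n)
    if f: cv2.imwrite(f'pics/{f}.png',p[...,::-1]); np.save(f'pics/{f}.npy',d)
    return p,d
def cloud(n,d):
    c=manip.camera_params(n);K=np.array(c['K']);R=np.array(c['R']);t=np.array(c['t'])
    v,u=np.mgrid[:480,:640]
    X=np.stack([(u-K[0,2])/K[0,0]*d,(v-K[1,2])/K[1,1]*d,d],-1)
    return (X-t)@R
def proj(n,X):
    c=manip.camera_params(n);x=np.array(c['R'])@np.array(X)+np.array(c['t']);x=np.array(c['K'])@x
    return x[:2]/x[2]
def st():
    s=manip.read_state()
    for k in ('time_s','joints','tcp_pos','tcp_rot','contact_force','moment','opening'): print(k,np.round(s[k],4))
    return s
E
python3 - <<'E'
from h import *
st()
for n in ('side','top'):
    p,d=grab(n,n+'0'); c=manip.camera_params(n)
    R=np.array(c['R']);print(n,-R.T@np.array(c['t']),R[2],c['K'][0][0],(d>0).mean())
E
```

```text
time_s 0.0
joints [-1.3535  0.5921  0.0483  1.6099 -0.0333  0.9427 -0.0337]
tcp_pos [0.2214 0.6895 0.2411]
tcp_rot [ 1.547e-01  9.880e-01 -1.100e-03 -1.000e-04]
contact_force [-0.4809  0.215   0.4537]
moment [-0.0108 -0.0442  0.028 ]
opening 0.0857
side [ 0.43884896 -1.07686662  0.91658554] [ 0.14795213  0.80406823 -0.5758337 ] 523.7524754056243 0.996201171875
top [ 0.49358619 -0.00349843  1.07241224] [ 0.16191435  0.00399295 -0.98679674] 439.7248072147998 0.9959309895833334
```

View pics/side0.png

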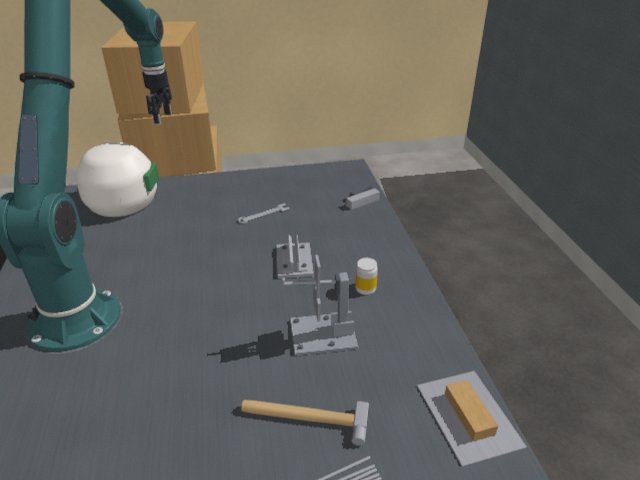

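View pics/top0.png

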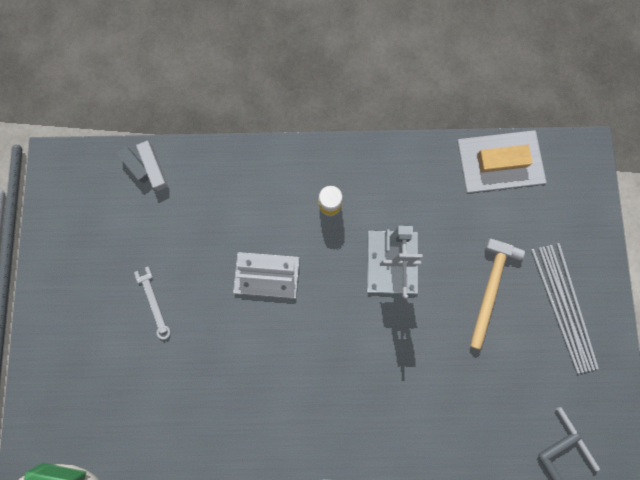

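The side view shows the rack's post at (342,298), the plate edge-on at (318,288), the channel at (293,262) and the can at (367,277). The top view shows the channel at (267,275), the post top at (405,232), and the peg running down to (405,293) with the plate near (403,260).

```bash
python3 - <<'E'
from h import *
a=cv2.imread('pics/side0.png')[220:370,240:400]; b=cv2.imread('pics/top0.png')[210:310,220:440]
a=cv2.resize(a,None,fx=3.7,fy=3.7,interpolation=cv2.INTER_CUBIC)[:, :]
b=cv2.resize(b,None,fx=3.6,fy=3.6,interpolation=cv2.INTER_CUBIC)
cv2.imwrite('pics/c_side.png',a);cv2.imwrite('pics/c_top.png',b)
C=cloud('top',np.load('pics/top0.npy'))
print('top z (mm) map rack');
print((C[222:304:4,360:432:4,2]*1000).astype(int))
print('channel');print((C[248:302:4,228:306:5,2]*1000).astype(int))
E
```

```text
top z (mm) map rack
[[   2    0    2    0   -1   -2   -2    0    0   -2   -2    3    1   -2
     0   -3    5    2]
 [   0    0   -2   -1    0    0   -1    2    2    0  174  175  176  175
     0   -1    0   -3]
 [  -2    0   -2   -5    0   -2    0   51    0  145  175  175  175  176
     0    4   -1    0]
 [   0    0   -1   10   11   13   13   51   92  149  178  177  174  177
     9    1    0    1]
 [   1    2    1    9    9    7   11   51   92  136  175  178  175   12
     9    1    3   -2]
 [   0    0    1   12   10    9   10   50   71   76   78  168   10   11
     8    1    0   -1]
 [  -1    0    2   11    9   12    9   50   13   11   22  166   11    8
     8   -2    0    0]
 [  -1   -1    3    9   11    8   11   44    8    9   23  165    7    9
    10    0    2   -1]
 [   0    0    4   11   15    9    7    8    7   11  229  229  226  226
   227  225    1    0]
 [   0    2    9    8   10   10    8    8   11  189  203  202  205  207
   206  207    0   -4]
 [   1   -2    8   10    5   10  142  137  141  143  147  169  149  148
   137  134    0    1]
 [   0    0    6   12   10   11   1
[... 1414 characters left out ...]
7   15
    13    3]
 [  -1    0   10   10   13   12    9   15   23   40   41   45   44   33
     4   -2]
 [   0    1   51   46   47   44   44   42   42   41   11   11   11    7
     0    1]
 [  -1    0   12   17   15   19   17   13   15   48   48   50   50    8
     0    1]
 [   0    0   19   18   24   19   15   17   18   17   20   16   19    9
    -3    0]
 [   0   -1    8    7   12   11   11   19   15   18   19   21   17    9
    -1   -2]
 [   1    3   16   11   10   11   14    9   11   10   12   12   17    9
     1   -2]
 [  -1    1    0   -2   -5    0    0    0   -1   10   13   14   13   11
     0    1]
 [   1   -1   -2    0    0   -1    0    3    1    2    2    0   -3   -2
  1072   -4]]
```

View pics/c_side.png

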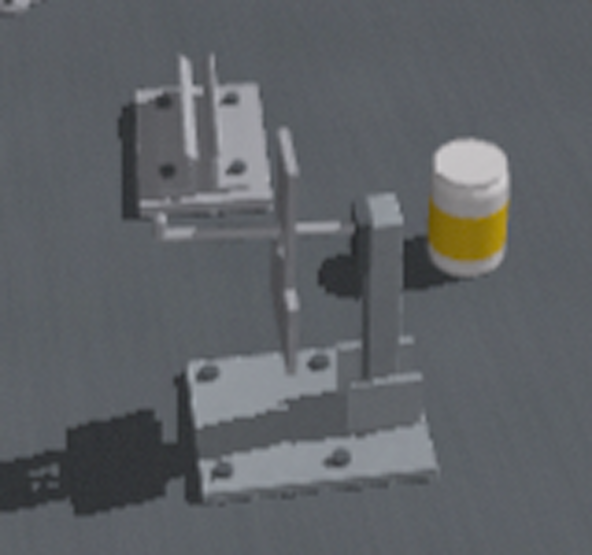

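View pics/c_top.png

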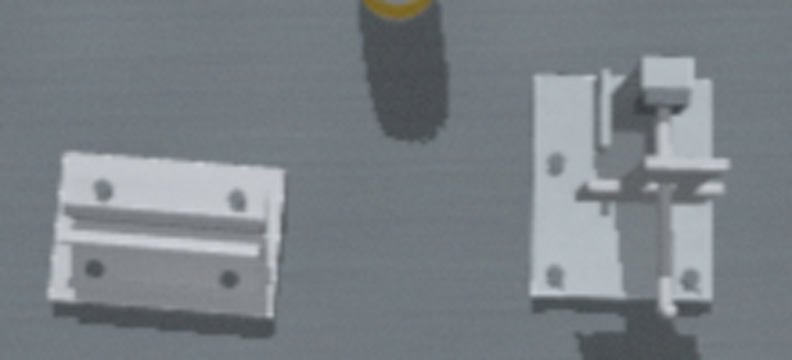

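The crops show the plate's neck tilted slightly on the peg. They also show the channel's two angles as a slot running nearly along y, and a small fence on the rack's base beside the post. Next I fit the geometry from the depth clouds.

```bash
python3 - <<'E'
from h import *
C=cloud('top',np.load('pics/top0.npy'));S=cloud('side',np.load('pics/side0.npy'))
def sub(C,u0,u1,v0,v1,z0,z1):
    P=C[v0:v1,u0:u1].reshape(-1,3);return P[(P[:,2]>z0)&(P[:,2]<z1)]
def ext(n,P):
    r=cv2.minAreaRect((P[:,:2]*1000).astype(np.float32));print(n,len(P),'mean',P.mean(0).round(4),'ctr',np.round(r[0],1),'size',np.round(r[1],1),'ang',round(r[2],1))
ext('base rack',sub(C,360,425,225,304,.004,.016))
ext('post',sub(C,390,420,222,245,.168,.182))
ext('neck',sub(C,395,430,245,265,.19,.24))
ext('necktop',sub(C,395,430,245,265,.215,.24))
ext('shoulder',sub(C,380,425,255,268,.125,.155))
def line(n,P):
    m=P.mean(0);w=np.linalg.svd(P-m)[2][0];w*=-np.sign(w[0]);print(n,len(P),m.round(4),w.round(4),'ext',((P-m)@w).min().round(3),((P-m)@w).max().round(3))
line('peg top out',sub(C,398,412,266,288,.150,.185))
line('peg top in',sub(C,398,412,240,252,.150,.185))
line('peg all',np.vstack([sub(C,398,412,266,288,.150,.185),sub(C,398,412,243,252,.150,.185)]))
ext('tip',sub(C,398,412,288,300,.15,.2))
ext('chbase',sub(C,228,306,246,305,.004,.024))
for v0,v1,n in ((248,275,'lip far'),(276,290,'lip near')):
    P=sub(C,234,300,v0,v1,.036,.06);ext(n,P)
# channel in side view
P=S[(S[...,2]>.03)&(S[...,2]<.06)&(S[...,0]>.55)&(S[...,0]<.68)&(S[...,1]>.0)&(S[...,1]<.22)]
ext('ch side',P)
P=S[(S[...,2]>.08)&(S[...,2]<.24)&(S[...,0]>.60)&(S[...,0]<.68)&(abs(S[...,1]+.2)<.08)]
print(len(P))
E
```

```text
base rack 2176 mean [ 0.5997 -0.1658  0.01  ] ctr [ 602.8 -173. ] size [155.3 188.6] ang 88.2
post 200 mean [ 0.6507 -0.1759  0.1755] ctr [ 646.  -175.6] size [29.  37.3] ang 87.5
neck 142 mean [ 0.596  -0.1739  0.2178] ctr [ 596.7 -174.7] size [44.3  7.5] ang 85.9
necktop 98 mean [ 0.5968 -0.174   0.2252] ctr [ 597.4 -174.8] size [44.1  6.8] ang 87.3
shoulder 98 mean [ 0.5938 -0.1681  0.1382] ctr [ 594.6 -173. ] size [79.4  5.8] ang 87.7
peg top out 88 [ 0.5601 -0.1712  0.1713] [-0.996   0.0589  0.0671] ext -0.022 0.022
peg top in 57 [ 0.6268 -0.1752  0.1654] [-0.8999  0.0731  0.4299] ext -0.016 0.016
peg all 124 [ 0.5779 -0.1723  0.1702] [-0.9965  0.0578  0.0597] ext -0.052 0.04
tip 46 mean [ 0.5262 -0.1691  0.1764] ctr [ 526.4 -169.5] size [ 6.3 20.6] ang 86.6
chbase 2118 mean [0.5808 0.1302 0.014 ] ctr [582.3 132.8] size [188.4 141. ] ang 89.1
lip far 254 mean [0.5906 0.133  0.0469] ctr [590.1 131.8] size [129.   18.9] ang 89.3
lip near 191 mean [0.5714 0.1241 0.0479] ctr [573.  132.8] size [130.3  10. ] ang 84.6
ch side 202 mean [0.5796 0.1232 0.0439] ctr [580.  127.9] size [136.5  28.2] ang 84.5
511
```

```bash
cat >> h.py <<'E'
def avg(n,k=8):
    D=[grab(n) for _ in range(k)]
    d=np.array([x[1] for x in D]);d[d==0]=np.nan
    return D[-1][0],np.nanmedian(d,0)
def rows(wps):
    "wps: list of (xyz, yaw of tool y axis [, n/a]); print tool-frame shifts from current pose (cm)"
    s=manip.read_state();p=np.array(s['tcp_pos']);R=Ro.from_quat(s['tcp_rot'])
    for X,yaw in wps:
        c,sn=np.cos(yaw),np.sin(yaw)
        T=Ro.from_matrix(np.array([[-sn,c,0],[c,sn,0],[0,0,-1]]).T)
        print(np.round(R.inv().apply(np.array(X)-p)*100,2),np.round((R.inv()*T).as_rotvec(),3))
E
python3 - <<'E'
from h import *
pt,dt=avg('top');ps,ds=avg('side')
C=cloud('top',dt);S=cloud('side',ds);np.save('C.npy',C);np.save('S.npy',S)
def sub(C,x0,x1,y0,y1,z0,z1):
    P=C.reshape(-1,3);return P[(P[:,0]>x0)&(P[:,0]<x1)&(P[:,1]>y0)&(P[:,1]<y1)&(P[:,2]>z0)&(P[:,2]<z1)]
def line(n,P,ax):
    # robust fit of other coords vs coord ax
    o=[i for i in range(3) if i!=ax];k=np.ones(len(P),bool)
    for _ in range(4):
        f=[np.polyfit(P[k,ax],P[k,i],1) for i in o]
        r=np.array([P[:,i]-np.polyval(g,P[:,ax]) for i,g in zip(o,f)]);s=r[:,k].std(1)+3e-4;k=(abs(r)<2.2*s[:,None]).all(0)
    m=P[k].mean(0);print(n,k.sum(),m.round(4),'slopes',[round(g[0],4) for g in f],'range',P[k,ax].min().round(4),P[k,ax].max().round(4))
for nm,X in (('T',C),('S',S)):
    print(nm)
    line('peg out',sub(X,.535,.588,-.185,-.16,.155,.185),0)
    line('peg in',sub(X,.605,.632,-.185,-.16,.155,.185),0)
    line('neck top',sub(X,.585,.61,-.21,-.14,.222,.24),1)
    line('shoulder',sub(X,.58,.61,-.225,-.12,.125,.15),1)
    line('neck edge',sub(X,.58,.62,-.215,-.18,.15,.22),2)
    line('foot edge',sub(X,.575,.62,-.23,-.20,.085,.135),2)
    line('lip far',sub(X,.584,.61,.05,.21,.041,.056),1)
    line('lip near',sub(X,.55,.579,.05,.21,.041,.056),1)
    line('posttop',sub(X,.62,.68,-.2,-.15,.17,.185),1)
E
```

```text
T
peg out 104 [ 0.5621 -0.1713  0.1711] slopes [np.float64(-0.0562), np.float64(-0.0532)] range 0.5365 0.588
peg in 46 [ 0.6204 -0.1749  0.1676] slopes [np.float64(-0.0546), np.float64(-0.0534)] range 0.6086 0.632
neck top 72 [ 0.5974 -0.1745  0.2276] slopes [np.float64(0.0382), np.float64(0.0235)] range -0.1969 -0.1537
shoulder 90 [ 0.5938 -0.1688  0.1375] slopes [np.float64(0.0506), np.float64(-0.0166)] range -0.2125 -0.1336
neck edge 38 [ 0.593  -0.1883  0.1863] slopes [np.float64(0.026), np.float64(0.0325)] range 0.1502 0.2196
foot edge 18 [ 0.59   -0.2068  0.1059] slopes [np.float64(0.0266), np.float64(-0.0192)] range 0.0862 0.1225
lip far 229 [0.5915 0.1329 0.0473] slopes [np.float64(0.0878), np.float64(-0.0084)] range 0.0673 0.1947
lip near 210 [0.5721 0.1278 0.0474] slopes [np.float64(0.0832), np.float64(0.0106)] range 0.0677 0.1976
posttop 181 [ 0.652  -0.1762  0.1759] slopes [np.float64(-0.0287), np.float64(-0.0179)] range -0.1909 -0.1615
S
peg out 85 [ 0.5615 -0.1759  0.1677] slopes [np.float64(-0.0346), np.float64(-0.0611)] range 0.5352 0.5878
peg in 37 [ 0.6188 -0.1787  0.1642] slopes [np.float64(-0.029), np.float64(-0.0862)] range 0.6055 0.6312
neck top 42 [ 0.5955 -0.1783  0.2251] slopes [np.float64(0.0379), np.float64(0.0281)] range -0.1991 -0.1537
shoulder 71 [ 0.5916 -0.1908  0.1367] slopes [np.float64(-0.007), np.float64(0.0722)] range -0.2159 -0.1495
neck edge 77 [ 0.5933 -0.197   0.1855] slopes [np.float64(0.0327), np.float64(0.0153)] range 0.1509 0.2192
foot edge 67 [ 0.5905 -0.2113  0.1121] slopes [np.float64(0.0477), np.float64(0.0454)] range 0.085 0.135
lip far 75 [0.5906 0.1334 0.0452] slopes [np.float64(0.0827), np.float64(-0.0131)] range 0.0641 0.194
lip near 82 [0.5699 0.1265 0.0448] slopes [np.float64(0.0902), np.float64(0.0006)] range 0.066 0.1931
posttop 114 [ 0.6498 -0.1802  0.1733] slopes [np.float64(0.0153), np.float64(0.0454)] range -0.194 -0.1636
```

```bash
python3 - <<'E'
from h import *
s=manip.read_state();print(s['time_s'],s['tcp_pos'])
def T(y): c,n=np.cos(y),np.sin(y);return Ro.from_matrix(np.array([[-n,c,0],[c,n,0],[0,0,-1]]).T)
p0=np.array([.2214,.6895,.2411]);y0=np.arctan2(.952,.306)
w=[]
N=26
e=np.array([.596,-.1755])
for i in range(N+1):
    f=i/N; f=f*f*(3-2*f)*.5+f*.5
    az=np.arctan2(p0[1],p0[0])*(1-f)+np.arctan2(e[1],e[0])*f
    r=np.hypot(*p0[:2])*(1-f)+np.hypot(*e)*f
    w.append((np.array([r*np.cos(az),r*np.sin(az),.2411+min(1,i/8)*.075]),y0*(1-f)+(-.045)*f))
for b in (0,10,20):
    P,y=w[b];print('call')
    for i in range(b+1,min(b+11,N+1)):
        d=T(y).inv().apply(w[i][0]-P)*100;print('{"dx":%.1f,"dy":%.1f,"dz":%.1f,"az":%.3f}'%(*d,-(w[i][1]-y)),end=',')
    print()
E
```

```text
0.9 [0.22173605 0.6902327  0.24230307]
call
{"dx":-2.4,"dy":-0.3,"dz":-0.9,"az":0.028},{"dx":-5.2,"dy":-0.7,"dz":-1.9,"az":0.061},{"dx":-8.4,"dy":-1.3,"dz":-2.8,"az":0.099},{"dx":-11.9,"dy":-2.1,"dz":-3.8,"az":0.142},{"dx":-15.7,"dy":-3.2,"dz":-4.7,"az":0.189},{"dx":-19.7,"dy":-4.7,"dz":-5.6,"az":0.239},{"dx":-23.8,"dy":-6.5,"dz":-6.6,"az":0.292},{"dx":-27.9,"dy":-8.6,"dz":-7.5,"az":0.348},{"dx":-32.1,"dy":-11.1,"dz":-7.5,"az":0.406},{"dx":-36.1,"dy":-13.9,"dz":-7.5,"az":0.466},
call
{"dx":-4.9,"dy":-1.1,"dz":0.0,"az":0.061},{"dx":-9.7,"dy":-2.5,"dz":0.0,"az":0.124},{"dx":-14.4,"dy":-4.4,"dz":0.0,"az":0.186},{"dx":-18.9,"dy":-6.5,"dz":0.0,"az":0.249},{"dx":-23.2,"dy":-8.9,"dz":0.0,"az":0.311},{"dx":-27.2,"dy":-11.6,"dz":0.0,"az":0.372},{"dx":-30.9,"dy":-14.5,"dz":0.0,"az":0.432},{"dx":-34.2,"dy":-17.5,"dz":0.0,"az":0.491},{"dx":-37.2,"dy":-20.6,"dz":0.0,"az":0.547},{"dx":-39.9,"dy":-23.8,"dz":0.0,"az":0.600},
call
{"dx":-3.6,"dy":-1.2,"dz":0.0,"az":0.050},{"dx":-6.9,"dy":-2.6,"dz":0.0,"az":0.097},{"dx":-9.8,"dy":-3.9,"dz":0.0,"az":0.139},{"dx":-12.3,"dy":-5.3,"dz":0.0,"az":0.178},{"dx":-14.4,"dy":-6.5,"dz":0.0,"az":0.211},{"dx":-16.2,"dy":-7.7,"dz":0.0,"az":0.239},
```

Request:
{"op": "send_rows", "data": {"commands": [{"dx": -2.4,"dy": -0.3,"dz": -0.9,"az": 0.028},{"dx": -5.2,"dy": -0.7,"dz": -1.9,"az": 0.061},{"dx": -8.4,"dy": -1.3,"dz": -2.8,"az": 0.099},{"dx": -11.9,"dy": -2.1,"dz": -3.8,"az": 0.142},{"dx": -15.7,"dy": -3.2,"dz": -4.7,"az": 0.189},{"dx": -19.7,"dy": -4.7,"dz": -5.6,"az": 0.239},{"dx": -23.8,"dy": -6.5,"dz": -6.6,"az": 0.292},{"dx": -27.9,"dy": -8.6,"dz": -7.5,"az": 0.348},{"dx": -32.1,"dy": -11.1,"dz": -7.5,"az": 0.406},{"dx": -36.1,"dy": -13.9,"dz": -7.5,"az": 0.466}], "hand": 120, "squeeze": 50}}

```text
schema error: expected keys dx, dy, dz, ax, ay, az
```

Request:
{"op": "send_rows", "data": {"commands": [{"dx": -4.9,"dy": -1.1,"dz": 0.0,"az": 0.061},{"dx": -9.7,"dy": -2.5,"dz": 0.0,"az": 0.124},{"dx": -14.4,"dy": -4.4,"dz": 0.0,"az": 0.186},{"dx": -18.9,"dy": -6.5,"dz": 0.0,"az": 0.249},{"dx": -23.2,"dy": -8.9,"dz": 0.0,"az": 0.311},{"dx": -27.2,"dy": -11.6,"dz": 0.0,"az": 0.372},{"dx": -30.9,"dy": -14.5,"dz": 0.0,"az": 0.432},{"dx": -34.2,"dy": -17.5,"dz": 0.0,"az": 0.491},{"dx": -37.2,"dy": -20.6,"dz": 0.0,"az": 0.547},{"dx": -39.9,"dy": -23.8,"dz": 0.0,"az": 0.6}]}}

```text
schema error: expected keys dx, dy, dz, ax, ay, az
```

Request:
{"op": "send_rows", "data": {"commands": [{"dx": -3.6,"dy": -1.2,"az": 0.05},{"dx": -6.9,"dy": -2.6,"az": 0.097},{"dx": -9.8,"dy": -3.9,"az": 0.139},{"dx": -12.3,"dy": -5.3,"az": 0.178},{"dx": -14.4,"dy": -6.5,"az": 0.211},{"dx": -16.2,"dy": -7.7,"az": 0.239},{"dx": -16.2,"dy": -7.7,"az": 0.239},{"dx": -16.2,"dy": -7.7,"az": 0.239},{"dx": -16.2,"dy": -7.7,"az": 0.239},{"dx": -16.2,"dy": -7.7,"az": 0.239}]}}

```text
schema error: expected keys dx, dy, dz, ax, ay, az
```

Request:
{"op": "send_rows", "data": {"commands": [{"dx": -2.4,"dy": -0.3,"dz": -0.9,"ax": 0,"ay": 0,"az": 0.028},{"dx": -5.2,"dy": -0.7,"dz": -1.9,"ax": 0,"ay": 0,"az": 0.061},{"dx": -8.4,"dy": -1.3,"dz": -2.8,"ax": 0,"ay": 0,"az": 0.099},{"dx": -11.9,"dy": -2.1,"dz": -3.8,"ax": 0,"ay": 0,"az": 0.142},{"dx": -15.7,"dy": -3.2,"dz": -4.7,"ax": 0,"ay": 0,"az": 0.189},{"dx": -19.7,"dy": -4.7,"dz": -5.6,"ax": 0,"ay": 0,"az": 0.239},{"dx": -23.8,"dy": -6.5,"dz": -6.6,"ax": 0,"ay": 0,"az": 0.292},{"dx": -27.9,"dy": -8.6,"dz": -7.5,"ax": 0,"ay": 0,"az": 0.348},{"dx": -32.1,"dy": -11.1,"dz": -7.5,"ax": 0,"ay": 0,"az": 0.406},{"dx": -36.1,"dy": -13.9,"dz": -7.5,"ax": 0,"ay": 0,"az": 0.466}], "hand": 120, "squeeze": 50}}

```text
time_s: 1.9
tcp_pos: [0.5257, 0.445, 0.3186]
tcp_rot: [0.381, 0.925, 0.001, 0.001]
contact_force: [1.2, 0.8, -0.2]
opening: 0.0451
```

Request:
{"op": "send_rows", "data": {"commands": [{"dx": -4.9,"dy": -1.1,"dz": 0,"ax": 0,"ay": 0,"az": 0.061},{"dx": -9.7,"dy": -2.5,"dz": 0,"ax": 0,"ay": 0,"az": 0.124},{"dx": -14.4,"dy": -4.4,"dz": 0,"ax": 0,"ay": 0,"az": 0.186},{"dx": -18.9,"dy": -6.5,"dz": 0,"ax": 0,"ay": 0,"az": 0.249},{"dx": -23.2,"dy": -8.9,"dz": 0,"ax": 0,"ay": 0,"az": 0.311},{"dx": -27.2,"dy": -11.6,"dz": 0,"ax": 0,"ay": 0,"az": 0.372},{"dx": -30.9,"dy": -14.5,"dz": 0,"ax": 0,"ay": 0,"az": 0.432},{"dx": -34.2,"dy": -17.5,"dz": 0,"ax": 0,"ay": 0,"az": 0.491},{"dx": -37.2,"dy": -20.6,"dz": 0,"ax": 0,"ay": 0,"az": 0.547},{"dx": -39.9,"dy": -23.8,"dz": 0,"ax": 0,"ay": 0,"az": 0.6}]}}

```text
time_s: 2.9
tcp_pos: [0.6407, -0.0059, 0.3182]
tcp_rot: [0.637, 0.771, 0.0, 0.001]
contact_force: [0.5, -0.2, -0.2]
opening: 0.0451
```

Request:
{"op": "send_rows", "data": {"commands": [{"dx": -3.6,"dy": -1.2,"dz": 0,"ax": 0,"ay": 0,"az": 0.05},{"dx": -6.9,"dy": -2.6,"dz": 0,"ax": 0,"ay": 0,"az": 0.097},{"dx": -9.8,"dy": -3.9,"dz": 0,"ax": 0,"ay": 0,"az": 0.139},{"dx": -12.3,"dy": -5.3,"dz": 0,"ax": 0,"ay": 0,"az": 0.178},{"dx": -14.4,"dy": -6.5,"dz": 0,"ax": 0,"ay": 0,"az": 0.211},{"dx": -16.2,"dy": -7.7,"dz": 0,"ax": 0,"ay": 0,"az": 0.239},{"dx": -16.2,"dy": -7.7,"dz": 0,"ax": 0,"ay": 0,"az": 0.239},{"dx": -16.2,"dy": -7.7,"dz": 0,"ax": 0,"ay": 0,"az": 0.239},{"dx": -16.2,"dy": -7.7,"dz": 0,"ax": 0,"ay": 0,"az": 0.239},{"dx": -16.2,"dy": -7.7,"dz": 0,"ax": 0,"ay": 0,"az": 0.239}]}}

```text
time_s: 3.9
tcp_pos: [0.5971, -0.1737, 0.3171]
tcp_rot: [0.722, 0.692, 0.0, -0.0]
contact_force: [-0.1, -0.1, -0.1]
opening: 0.0454
```

```bash
python3 - <<'E'
from h import *
st()
rows([((.596,-.1755,.245),-.045),((.596,-.1755,.2045),-.045)])
p,d=grab('side','s1'); q,e=grab('top','t1')
a=cv2.resize(p[160:340,230:390],None,fx=2.5,fy=2.5);b=cv2.resize(q[190:330,330:470],None,fx=3.2,fy=3.2)[:450]
cv2.imwrite('pics/v1.png',np.hstack([a,b[:450,:400] if b.shape[0]>=450 else cv2.resize(b,(400,450))])[...,::-1])
E
```

```text
time_s 3.9
joints [-0.1543  0.4201  0.5106  1.7908 -0.2413  0.9929  0.4105]
tcp_pos [ 0.5971 -0.1737  0.3171]
tcp_rot [ 7.217e-01  6.922e-01  3.000e-04 -3.000e-04]
contact_force [-0.0783 -0.1444 -0.1468]
moment [-0.0096  0.0006  0.0287]
opening 0.0454
[-0.19 -0.11  7.21] [ 0.    -0.001  0.003]
[-0.2  -0.11 11.26] [ 0.    -0.001  0.003]
```

View pics/v1.png

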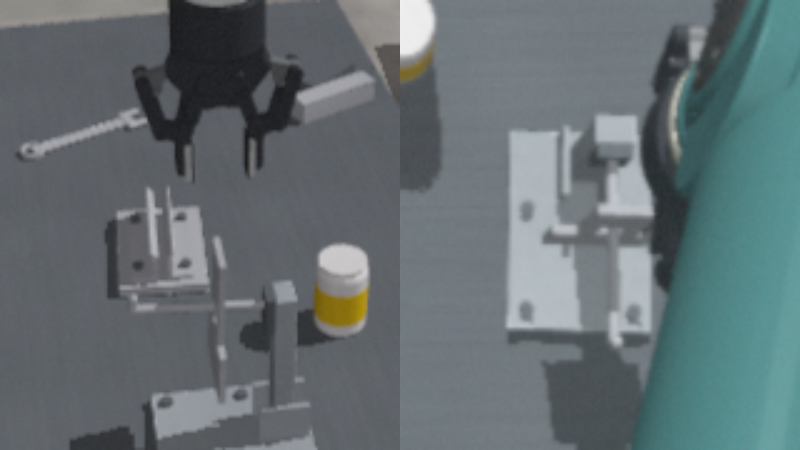

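The jaws straddle the neck: in the left half the fingers are at x≈185 and 252, and the neck is at 218. Descend and grip.

Request:
{"op": "send_rows", "data": {"commands": [{"dx": -0.2,"dy": -0.1,"dz": 2,"ax": 0,"ay": 0,"az": 0},{"dx": -0.2,"dy": -0.1,"dz": 4,"ax": 0,"ay": 0,"az": 0},{"dx": -0.2,"dy": -0.1,"dz": 6,"ax": 0,"ay": 0,"az": 0},{"dx": -0.2,"dy": -0.1,"dz": 7.5,"ax": 0,"ay": 0,"az": 0},{"dx": -0.2,"dy": -0.1,"dz": 8.7,"ax": 0,"ay": 0,"az": 0},{"dx": -0.2,"dy": -0.1,"dz": 9.7,"ax": 0,"ay": 0,"az": 0},{"dx": -0.2,"dy": -0.1,"dz": 10.5,"ax": 0,"ay": 0,"az": 0},{"dx": -0.2,"dy": -0.1,"dz": 11,"ax": 0,"ay": 0,"az": 0},{"dx": -0.2,"dy": -0.1,"dz": 11.2,"ax": 0,"ay": 0,"az": 0},{"dx": -0.2,"dy": -0.1,"dz": 11.2,"ax": 0,"ay": 0,"az": 0}]}}

```text
time_s: 5.0
tcp_pos: [0.5953, -0.1778, 0.2054]
tcp_rot: [0.723, 0.691, 0.0, 0.0]
contact_force: [0.1, -0.2, -0.2]
opening: 0.0452
```

```bash
python3 - <<'E'
from h import *
st()
p,d=grab('side','s2')
a=cv2.resize(p[200:350,260:390],None,fx=4,fy=4)
cv2.imwrite('pics/v2.png',a[...,::-1])
E
```

```text
time_s 5.0
joints [-0.0968  0.5411  0.4504  1.8961 -0.3258  0.7764  0.4877]
tcp_pos [ 0.5953 -0.1778  0.2054]
tcp_rot [7.228e-01 6.910e-01 1.000e-04 1.000e-04]
contact_force [ 0.0998 -0.2234 -0.1514]
moment [ 0.0017 -0.0308 -0.0144]
opening 0.0452
```

View pics/v2.png

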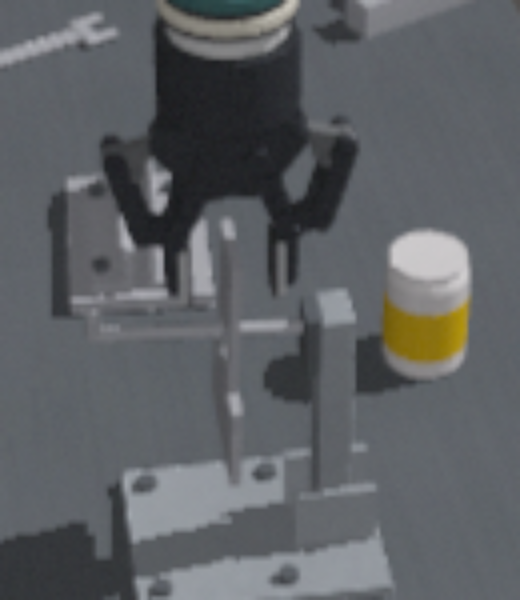

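The plate, at x≈229, is centred between the pads at 178 and 282. I close on it with the pose held.

Request:
{"op": "send_rows", "data": {"commands": [{"dx": 0,"dy": 0,"dz": 0,"ax": 0,"ay": 0,"az": 0},{"dx": 0,"dy": 0,"dz": 0,"ax": 0,"ay": 0,"az": 0},{"dx": 0,"dy": 0,"dz": 0,"ax": 0,"ay": 0,"az": 0},{"dx": 0,"dy": 0,"dz": 0,"ax": 0,"ay": 0,"az": 0},{"dx": 0,"dy": 0,"dz": 0,"ax": 0,"ay": 0,"az": 0},{"dx": 0,"dy": 0,"dz": 0,"ax": 0,"ay": 0,"az": 0},{"dx": 0,"dy": 0,"dz": 0,"ax": 0,"ay": 0,"az": 0},{"dx": 0,"dy": 0,"dz": 0,"ax": 0,"ay": 0,"az": 0},{"dx": 0,"dy": 0,"dz": 0,"ax": 0,"ay": 0,"az": 0},{"dx": 0,"dy": 0,"dz": 0,"ax": 0,"ay": 0,"az": 0}], "hand": 255, "squeeze": 50}}

```text
time_s: 6.05
tcp_pos: [0.5955, -0.1778, 0.2056]
tcp_rot: [0.723, 0.691, 0.0, 0.0]
contact_force: [0.9, -0.6, 4.4]
opening: 0.005
```

```bash
python3 - <<'E'
from h import *
st()
E
```

```text
time_s 6.05
joints [-0.0969  0.5409  0.4507  1.8959 -0.3257  0.7763  0.4876]
tcp_pos [ 0.5955 -0.1778  0.2056]
tcp_rot [7.229e-01 6.910e-01 1.000e-04 3.000e-04]
contact_force [ 0.8716 -0.5535  4.4149]
moment [-0.0774  0.0375 -0.0065]
opening 0.005
```

Request:
{"op": "send_rows", "data": {"commands": [{"dx": 0,"dy": 0,"dz": -0.1,"ax": 0,"ay": 0,"az": 0},{"dx": 0,"dy": 0,"dz": -0.3,"ax": 0,"ay": 0,"az": 0},{"dx": 0,"dy": 0,"dz": -0.5,"ax": 0,"ay": 0,"az": 0},{"dx": 0,"dy": 0,"dz": -0.7,"ax": 0,"ay": 0,"az": 0},{"dx": 0,"dy": 0,"dz": -0.9,"ax": 0,"ay": 0,"az": 0},{"dx": 0,"dy": 0,"dz": -1.1,"ax": 0,"ay": 0,"az": 0},{"dx": 0,"dy": 0,"dz": -1.1,"ax": 0,"ay": 0,"az": 0},{"dx": 0,"dy": 0,"dz": -1.1,"ax": 0,"ay": 0,"az": 0},{"dx": 0,"dy": 0,"dz": -1.1,"ax": 0,"ay": 0,"az": 0},{"dx": 0,"dy": 0,"dz": -1.1,"ax": 0,"ay": 0,"az": 0}]}}

```text
time_s: 7.05
tcp_pos: [0.5952, -0.1776, 0.2162]
tcp_rot: [0.723, 0.691, -0.0, -0.0]
contact_force: [-0.1, 0.1, -3.5]
opening: 0.005
```

```bash
python3 - <<'E'
from h import *
st()
E
```

```text
time_s 7.05
joints [-0.1031  0.5281  0.4582  1.8881 -0.3168  0.7972  0.48  ]
tcp_pos [ 0.5952 -0.1776  0.2162]
tcp_rot [ 7.228e-01  6.910e-01 -0.000e+00 -1.000e-04]
contact_force [-0.1168  0.061  -3.504 ]
moment [-0.0548 -0.0246  0.013 ]
opening 0.005
```

```bash
python3 - <<'E'
from h import *
for n in 'CS':
    C=np.load(n+'.npy').reshape(-1,3)
    P=C[(C[:,2]>.158)&(C[:,2]<.2)&(abs(C[:,1]+.172)<.012)&(C[:,0]<.59)]
    h,e=np.histogram(P[:,0],np.arange(.512,.56,.002));print(n,[(round(a*1000),k) for a,k in zip(e,h)])
    for a in np.arange(.514,.55,.004):
        q=P[(P[:,0]>a)&(P[:,0]<a+.004)]
        if len(q):print(round(a,3),len(q),np.percentile(q[:,2],[5,50,95]).round(4))
    P=C[(C[:,2]>.168)&(C[:,2]<.19)&(abs(C[:,1]+.176)<.012)&(C[:,0]>.61)];print('post x',np.percentile(P[:,0],[2,10,50,90,98]).round(4))
E
```

```text
C [(512, np.int64(0)), (514, np.int64(0)), (516, np.int64(4)), (518, np.int64(7)), (520, np.int64(4)), (522, np.int64(3)), (524, np.int64(4)), (526, np.int64(4)), (528, np.int64(4)), (530, np.int64(4)), (532, np.int64(4)), (534, np.int64(4)), (536, np.int64(4)), (538, np.int64(4)), (540, np.int64(4)), (542, np.int64(4)), (544, np.int64(4)), (546, np.int64(4)), (548, np.int64(4)), (550, np.int64(4)), (552, np.int64(4)), (554, np.int64(4)), (556, np.int64(4)), (558, np.int64(4))]
0.514 4 [0.1738 0.1793 0.1853]
0.518 11 [0.1715 0.186  0.1869]
0.522 7 [0.1701 0.175  0.1842]
0.526 8 [0.171  0.1728 0.1745]
0.53 8 [0.1711 0.1734 0.1744]
0.534 8 [0.1703 0.1731 0.1737]
0.538 8 [0.1703 0.1725 0.1734]
0.542 8 [0.1696 0.1728 0.1734]
0.546 8 [0.17   0.1719 0.1739]
0.55 8 [0.1694 0.1722 0.1731]
post x [0.6149 0.6375 0.6493 0.662  0.6643]
S [(512, np.int64(0)), (514, np.int64(6)), (516, np.int64(5)), (518, np.int64(7)), (520, np.int64(5)), (522, np.int64(3)), (524, np.int64(4)), (526, np.int64(4)), (528, np.int64(4)), (530, np.int64(4)), (532, np.int64(4)), (534, np.int64(4)), (536, np.int64(3)), (538, np.int64(4)), (540, np.int64(2)), (542, np.int64(3)), (544, np.int64(4)), (546, np.int64(4)), (548, np.int64(3)), (550, np.int64(3)), (552, np.int64(3)), (554, np.int64(3)), (556, np.int64(2)), (558, np.int64(2))]
0.514 11 [0.1684 0.1736 0.1827]
0.518 12 [0.1678 0.1786 0.1842]
0.522 7 [0.1684 0.172  0.173 ]
0.526 8 [0.1669 0.1701 0.1718]
0.53 8 [0.1667 0.1703 0.1716]
0.534 7 [0.166  0.1692 0.1719]
0.538 6 [0.1668 0.1695 0.1717]
0.542 7 [0.1645 0.1697 0.1713]
0.546 7 [0.1654 0.1692 0.1706]
0.55 6 [0.1673 0.169  0.1704]
post x [0.6361 0.6378 0.6493 0.661  0.663 ]
```

Request:
{"op": "send_rows", "data": {"commands": [{"dx": 0,"dy": -0.2,"dz": -0.01,"ax": 0,"ay": 0,"az": 0},{"dx": 0,"dy": -0.6,"dz": -0.03,"ax": 0,"ay": 0,"az": 0},{"dx": 0,"dy": -1.0,"dz": -0.05,"ax": 0,"ay": 0,"az": 0},{"dx": 0,"dy": -1.4,"dz": -0.08,"ax": 0,"ay": 0,"az": 0},{"dx": 0,"dy": -1.8,"dz": -0.1,"ax": 0,"ay": 0,"az": 0},{"dx": 0,"dy": -2.2,"dz": -0.12,"ax": 0,"ay": 0,"az": 0},{"dx": 0,"dy": -2.6,"dz": -0.14,"ax": 0,"ay": 0,"az": 0},{"dx": 0,"dy": -3.0,"dz": -0.17,"ax": 0,"ay": 0,"az": 0},{"dx": 0,"dy": -3.0,"dz": -0.17,"ax": 0,"ay": 0,"az": 0},{"dx": 0,"dy": -3.0,"dz": -0.17,"ax": 0,"ay": 0,"az": 0}]}}

```text
time_s: 8.05
tcp_pos: [0.5654, -0.1763, 0.2181]
tcp_rot: [0.723, 0.691, 0.0, 0.0]
contact_force: [-0.1, -0.4, -5.0]
opening: 0.0052
```

Request:
{"op": "send_rows", "data": {"commands": [{"dx": 0,"dy": -0.2,"dz": -0.01,"ax": 0,"ay": 0,"az": 0},{"dx": 0,"dy": -0.5,"dz": -0.03,"ax": 0,"ay": 0,"az": 0},{"dx": 0,"dy": -0.9,"dz": -0.05,"ax": 0,"ay": 0,"az": 0},{"dx": 0,"dy": -1.3,"dz": -0.07,"ax": 0,"ay": 0,"az": 0},{"dx": 0,"dy": -1.7,"dz": -0.09,"ax": 0,"ay": 0,"az": 0},{"dx": 0,"dy": -2.1,"dz": -0.12,"ax": 0,"ay": 0,"az": 0},{"dx": 0,"dy": -2.4,"dz": -0.14,"ax": 0,"ay": 0,"az": 0},{"dx": 0,"dy": -2.6,"dz": -0.15,"ax": 0,"ay": 0,"az": 0},{"dx": 0,"dy": -2.6,"dz": -0.15,"ax": 0,"ay": 0,"az": 0},{"dx": 0,"dy": -2.6,"dz": -0.15,"ax": 0,"ay": 0,"az": 0}]}}

```text
time_s: 9.05
tcp_pos: [0.5395, -0.1751, 0.2196]
tcp_rot: [0.723, 0.691, 0.0, 0.0]
contact_force: [-0.8, -0.7, -4.4]
opening: 0.0056
```

```bash
python3 - <<'E'
from h import *
st()
p,d=grab('side','s3')
a=cv2.resize(p[200:350,240:390],None,fx=4,fy=4)
cv2.imwrite('pics/v3.png',a[...,::-1])
E
```

```text
time_s 9.05
joints [-0.11    0.4583  0.4694  2.0043 -0.2997  0.7451  0.4952]
tcp_pos [ 0.5395 -0.1751  0.2196]
tcp_rot [7.228e-01 6.911e-01 1.000e-04 2.000e-04]
contact_force [-0.8434 -0.6602 -4.4394]
moment [-0.0482 -0.0099  0.0296]
opening 0.0056
```

View pics/v3.png

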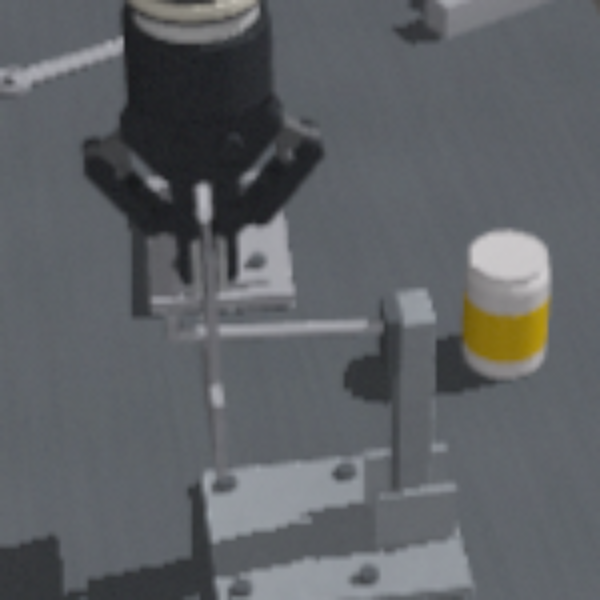

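The plate hangs at x≈207 in the crop with the tip ahead at 178, and the forces are close to the plate's weight. Next I feel upward for the peg's underside.

Request:
{"op": "send_rows", "data": {"commands": [{"dx": 0,"dy": 0,"dz": -0.1,"ax": 0,"ay": 0,"az": 0},{"dx": 0,"dy": 0,"dz": -0.2,"ax": 0,"ay": 0,"az": 0},{"dx": 0,"dy": 0,"dz": -0.3,"ax": 0,"ay": 0,"az": 0},{"dx": 0,"dy": 0,"dz": -0.3,"ax": 0,"ay": 0,"az": 0},{"dx": 0,"dy": 0,"dz": -0.3,"ax": 0,"ay": 0,"az": 0},{"dx": 0,"dy": 0,"dz": -0.3,"ax": 0,"ay": 0,"az": 0},{"dx": 0,"dy": 0,"dz": -0.3,"ax": 0,"ay": 0,"az": 0},{"dx": 0,"dy": 0,"dz": -0.3,"ax": 0,"ay": 0,"az": 0},{"dx": 0,"dy": 0,"dz": -0.3,"ax": 0,"ay": 0,"az": 0},{"dx": 0,"dy": 0,"dz": -0.3,"ax": 0,"ay": 0,"az": 0}]}}

```text
time_s: 10.1
tcp_pos: [0.5393, -0.1751, 0.2225]
tcp_rot: [0.723, 0.691, -0.0, -0.0]
contact_force: [-0.7, 0.3, -5.0]
opening: 0.0053
```

Request:
{"op": "send_rows", "data": {"commands": [{"dx": 0,"dy": 0,"dz": -0.02,"ax": 0,"ay": 0,"az": 0},{"dx": 0,"dy": 0,"dz": -0.04,"ax": 0,"ay": 0,"az": 0},{"dx": 0,"dy": 0,"dz": -0.06,"ax": 0,"ay": 0,"az": 0},{"dx": 0,"dy": 0,"dz": -0.07,"ax": 0,"ay": 0,"az": 0},{"dx": 0,"dy": 0,"dz": -0.07,"ax": 0,"ay": 0,"az": 0},{"dx": 0,"dy": 0,"dz": -0.07,"ax": 0,"ay": 0,"az": 0},{"dx": 0,"dy": 0,"dz": -0.07,"ax": 0,"ay": 0,"az": 0},{"dx": 0,"dy": 0,"dz": -0.07,"ax": 0,"ay": 0,"az": 0},{"dx": 0,"dy": 0,"dz": -0.07,"ax": 0,"ay": 0,"az": 0},{"dx": 0,"dy": 0,"dz": -0.07,"ax": 0,"ay": 0,"az": 0}]}}

```text
time_s: 11.1
tcp_pos: [0.5393, -0.1751, 0.2232]
tcp_rot: [0.723, 0.691, 0.0, 0.0]
contact_force: [0.7, -1.2, -4.4]
opening: 0.0052
```

Request:
{"op": "send_rows", "data": {"commands": [{"dx": 0,"dy": 0,"dz": -0.02,"ax": 0,"ay": 0,"az": 0},{"dx": 0,"dy": 0,"dz": -0.04,"ax": 0,"ay": 0,"az": 0},{"dx": 0,"dy": 0,"dz": -0.06,"ax": 0,"ay": 0,"az": 0},{"dx": 0,"dy": 0,"dz": -0.07,"ax": 0,"ay": 0,"az": 0},{"dx": 0,"dy": 0,"dz": -0.07,"ax": 0,"ay": 0,"az": 0},{"dx": 0,"dy": 0,"dz": -0.07,"ax": 0,"ay": 0,"az": 0},{"dx": 0,"dy": 0,"dz": -0.07,"ax": 0,"ay": 0,"az": 0},{"dx": 0,"dy": 0,"dz": -0.07,"ax": 0,"ay": 0,"az": 0},{"dx": 0,"dy": 0,"dz": -0.07,"ax": 0,"ay": 0,"az": 0},{"dx": 0,"dy": 0,"dz": -0.07,"ax": 0,"ay": 0,"az": 0}]}}

```text
time_s: 12.1
tcp_pos: [0.5393, -0.1751, 0.2239]
tcp_rot: [0.723, 0.691, -0.0, 0.0]
contact_force: [-0.3, -0.2, -4.3]
opening: 0.0051
```

```bash
python3 - <<'E'
from h import *
st()
E
```

```text
time_s 12.1
joints [-0.1132  0.4526  0.473   2.0009 -0.2952  0.7542  0.4913]
tcp_pos [ 0.5393 -0.1751  0.2239]
tcp_rot [ 0.7228  0.691  -0.      0.    ]
contact_force [-0.3143 -0.2088 -4.2604]
moment [-0.0513  0.0406  0.0033]
opening 0.0051
```

Request:
{"op": "send_rows", "data": {"commands": [{"dx": 0,"dy": 0,"dz": -0.02,"ax": 0,"ay": 0,"az": 0},{"dx": 0,"dy": 0,"dz": -0.04,"ax": 0,"ay": 0,"az": 0},{"dx": 0,"dy": 0,"dz": -0.05,"ax": 0,"ay": 0,"az": 0},{"dx": 0,"dy": 0,"dz": -0.05,"ax": 0,"ay": 0,"az": 0},{"dx": 0,"dy": 0,"dz": -0.05,"ax": 0,"ay": 0,"az": 0},{"dx": 0,"dy": 0,"dz": -0.05,"ax": 0,"ay": 0,"az": 0},{"dx": 0,"dy": 0,"dz": -0.05,"ax": 0,"ay": 0,"az": 0},{"dx": 0,"dy": 0,"dz": -0.05,"ax": 0,"ay": 0,"az": 0},{"dx": 0,"dy": 0,"dz": -0.05,"ax": 0,"ay": 0,"az": 0},{"dx": 0,"dy": 0,"dz": -0.05,"ax": 0,"ay": 0,"az": 0}]}}

```text
time_s: 13.1
tcp_pos: [0.5393, -0.1751, 0.2244]
tcp_rot: [0.723, 0.691, 0.0, -0.0]
contact_force: [0.4, 0.2, -4.1]
opening: 0.0051
```

Request:
{"op": "send_rows", "data": {"commands": [{"dx": 0,"dy": 0,"dz": -0.02,"ax": 0,"ay": 0,"az": 0},{"dx": 0,"dy": 0,"dz": -0.04,"ax": 0,"ay": 0,"az": 0},{"dx": 0,"dy": 0,"dz": -0.05,"ax": 0,"ay": 0,"az": 0},{"dx": 0,"dy": 0,"dz": -0.05,"ax": 0,"ay": 0,"az": 0},{"dx": 0,"dy": 0,"dz": -0.05,"ax": 0,"ay": 0,"az": 0},{"dx": 0,"dy": 0,"dz": -0.05,"ax": 0,"ay": 0,"az": 0},{"dx": 0,"dy": 0,"dz": -0.05,"ax": 0,"ay": 0,"az": 0},{"dx": 0,"dy": 0,"dz": -0.05,"ax": 0,"ay": 0,"az": 0},{"dx": 0,"dy": 0,"dz": -0.05,"ax": 0,"ay": 0,"az": 0},{"dx": 0,"dy": 0,"dz": -0.05,"ax": 0,"ay": 0,"az": 0}]}}

```text
time_s: 14.1
tcp_pos: [0.5393, -0.1751, 0.2249]
tcp_rot: [0.723, 0.691, -0.0, 0.0]
contact_force: [-0.1, -0.5, -4.4]
opening: 0.0052
```

Request:
{"op": "send_rows", "data": {"commands": [{"dx": 0,"dy": 0,"dz": -0.02,"ax": 0,"ay": 0,"az": 0},{"dx": 0,"dy": 0,"dz": -0.04,"ax": 0,"ay": 0,"az": 0},{"dx": 0,"dy": 0,"dz": -0.05,"ax": 0,"ay": 0,"az": 0},{"dx": 0,"dy": 0,"dz": -0.05,"ax": 0,"ay": 0,"az": 0},{"dx": 0,"dy": 0,"dz": -0.05,"ax": 0,"ay": 0,"az": 0},{"dx": 0,"dy": 0,"dz": -0.05,"ax": 0,"ay": 0,"az": 0},{"dx": 0,"dy": 0,"dz": -0.05,"ax": 0,"ay": 0,"az": 0},{"dx": 0,"dy": 0,"dz": -0.05,"ax": 0,"ay": 0,"az": 0},{"dx": 0,"dy": 0,"dz": -0.05,"ax": 0,"ay": 0,"az": 0},{"dx": 0,"dy": 0,"dz": -0.05,"ax": 0,"ay": 0,"az": 0}]}}

```text
time_s: 15.1
tcp_pos: [0.5393, -0.1751, 0.2254]
tcp_rot: [0.723, 0.691, 0.0, -0.0]
contact_force: [-0.1, -0.1, -4.2]
opening: 0.0052
```

Request:
{"op": "send_rows", "data": {"commands": [{"dx": 0,"dy": 0,"dz": -0.02,"ax": 0,"ay": 0,"az": 0},{"dx": 0,"dy": 0,"dz": -0.04,"ax": 0,"ay": 0,"az": 0},{"dx": 0,"dy": 0,"dz": -0.05,"ax": 0,"ay": 0,"az": 0},{"dx": 0,"dy": 0,"dz": -0.05,"ax": 0,"ay": 0,"az": 0},{"dx": 0,"dy": 0,"dz": -0.05,"ax": 0,"ay": 0,"az": 0},{"dx": 0,"dy": 0,"dz": -0.05,"ax": 0,"ay": 0,"az": 0},{"dx": 0,"dy": 0,"dz": -0.05,"ax": 0,"ay": 0,"az": 0},{"dx": 0,"dy": 0,"dz": -0.05,"ax": 0,"ay": 0,"az": 0},{"dx": 0,"dy": 0,"dz": -0.05,"ax": 0,"ay": 0,"az": 0},{"dx": 0,"dy": 0,"dz": -0.05,"ax": 0,"ay": 0,"az": 0}]}}

```text
time_s: 16.1
tcp_pos: [0.5392, -0.1751, 0.2258]
tcp_rot: [0.723, 0.691, -0.0, -0.0]
contact_force: [0.9, -0.4, -9.0]
opening: 0.0055
```

Contact with the underside comes at TCP z≈0.2255, pushing about 5 N. I back off about 1 mm to the middle of the 2 mm window and slide on towards the tip, following the slope of about 0.065.

Request:
{"op": "send_rows", "data": {"commands": [{"dx": 0,"dy": 0,"dz": 0.07,"ax": 0,"ay": 0,"az": 0},{"dx": 0,"dy": 0,"dz": 0.13,"ax": 0,"ay": 0,"az": 0},{"dx": 0,"dy": 0,"dz": 0.13,"ax": 0,"ay": 0,"az": 0},{"dx": 0,"dy": -0.2,"dz": 0.12,"ax": 0,"ay": 0,"az": 0},{"dx": 0,"dy": -0.4,"dz": 0.1,"ax": 0,"ay": 0,"az": 0},{"dx": 0,"dy": -0.6,"dz": 0.09,"ax": 0,"ay": 0,"az": 0},{"dx": 0,"dy": -0.8,"dz": 0.08,"ax": 0,"ay": 0,"az": 0},{"dx": 0,"dy": -0.9,"dz": 0.07,"ax": 0,"ay": 0,"az": 0},{"dx": 0,"dy": -0.9,"dz": 0.07,"ax": 0,"ay": 0,"az": 0},{"dx": 0,"dy": -0.9,"dz": 0.07,"ax": 0,"ay": 0,"az": 0}]}}

```text
time_s: 17.1
tcp_pos: [0.5304, -0.1747, 0.2253]
tcp_rot: [0.723, 0.691, 0.0, 0.0]
contact_force: [1.0, -0.4, -4.3]
opening: 0.0054
```

Request:
{"op": "send_rows", "data": {"commands": [{"dx": 0,"dy": -0.05,"dz": -0.0,"ax": 0,"ay": 0,"az": 0},{"dx": 0,"dy": -0.1,"dz": -0.01,"ax": 0,"ay": 0,"az": 0},{"dx": 0,"dy": -0.15,"dz": -0.01,"ax": 0,"ay": 0,"az": 0},{"dx": 0,"dy": -0.2,"dz": -0.01,"ax": 0,"ay": 0,"az": 0},{"dx": 0,"dy": -0.25,"dz": -0.02,"ax": 0,"ay": 0,"az": 0},{"dx": 0,"dy": -0.3,"dz": -0.02,"ax": 0,"ay": 0,"az": 0},{"dx": 0,"dy": -0.35,"dz": -0.02,"ax": 0,"ay": 0,"az": 0},{"dx": 0,"dy": -0.4,"dz": -0.03,"ax": 0,"ay": 0,"az": 0},{"dx": 0,"dy": -0.4,"dz": -0.03,"ax": 0,"ay": 0,"az": 0},{"dx": 0,"dy": -0.4,"dz": -0.03,"ax": 0,"ay": 0,"az": 0}]}}

```text
time_s: 18.1
tcp_pos: [0.5263, -0.1745, 0.2255]
tcp_rot: [0.723, 0.691, 0.0, 0.0]
contact_force: [-0.0, -0.5, -4.0]
opening: 0.0053
```

```bash
python3 - <<'E'
from h import *
st()
p,d=grab('side','s4')
a=cv2.resize(p[220:330,260:370],None,fx=5.4,fy=5.4,interpolation=cv2.INTER_CUBIC)
cv2.imwrite('pics/v4.png',a[...,::-1])
E
```

```text
time_s 18.1
joints [-0.1155  0.435   0.477   2.0262 -0.2894  0.7449  0.4933]
tcp_pos [ 0.5263 -0.1745  0.2255]
tcp_rot [0.7228 0.691  0.     0.    ]
contact_force [-0.0299 -0.4723 -3.9738]
moment [-0.05    0.0223 -0.0252]
opening 0.0053
```

Request:
{"op": "send_rows", "data": {"commands": [{"dx": 0,"dy": -0.05,"dz": -0.0,"ax": 0,"ay": 0,"az": 0},{"dx": 0,"dy": -0.1,"dz": -0.01,"ax": 0,"ay": 0,"az": 0},{"dx": 0,"dy": -0.15,"dz": -0.01,"ax": 0,"ay": 0,"az": 0},{"dx": 0,"dy": -0.2,"dz": -0.01,"ax": 0,"ay": 0,"az": 0},{"dx": 0,"dy": -0.25,"dz": -0.02,"ax": 0,"ay": 0,"az": 0},{"dx": 0,"dy": -0.3,"dz": -0.02,"ax": 0,"ay": 0,"az": 0},{"dx": 0,"dy": -0.35,"dz": -0.02,"ax": 0,"ay": 0,"az": 0},{"dx": 0,"dy": -0.4,"dz": -0.03,"ax": 0,"ay": 0,"az": 0},{"dx": 0,"dy": -0.4,"dz": -0.03,"ax": 0,"ay": 0,"az": 0},{"dx": 0,"dy": -0.4,"dz": -0.03,"ax": 0,"ay": 0,"az": 0}]}}

```text
time_s: 19.15
tcp_pos: [0.5223, -0.1744, 0.2258]
tcp_rot: [0.723, 0.691, 0.0, 0.0]
contact_force: [1.0, 0.5, -3.9]
opening: 0.0058
```

```bash
python3 - <<'E'
from h import *
p,d=grab('side','s5')
a=cv2.resize(p[220:330,260:370],None,fx=5.4,fy=5.4,interpolation=cv2.INTER_CUBIC)
cv2.imwrite('pics/v5.png',a[...,::-1]);st()
E
```

```text
time_s 19.2
joints [-0.116   0.4299  0.478   2.0341 -0.2878  0.7417  0.494 ]
tcp_pos [ 0.5224 -0.1743  0.2258]
tcp_rot [7.228e-01 6.910e-01 1.000e-04 1.000e-04]
contact_force [-0.902   0.2679 -3.7148]
moment [ 0.0195 -0.0138 -0.0242]
opening 0.0055
```

View pics/v5.png

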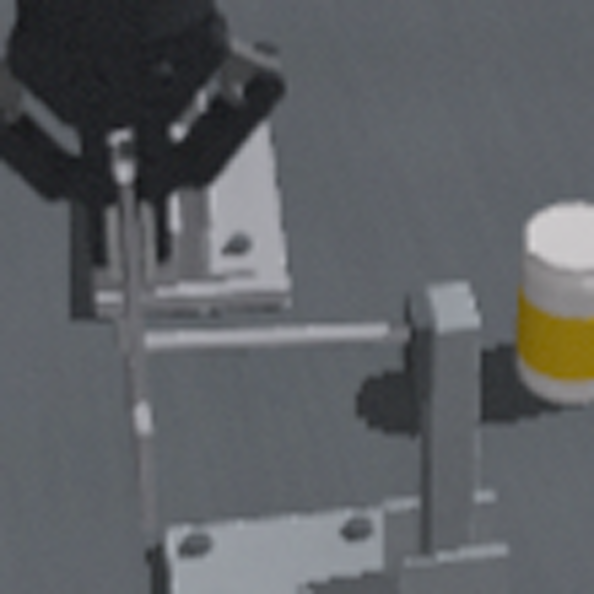

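The plate edge (x≈130) now hides the tip, so the tip is inside the slot, and the force is still just the plate's weight. I go on.

Request:
{"op": "send_rows", "data": {"commands": [{"dx": 0,"dy": -0.06,"dz": -0.0,"ax": 0,"ay": 0,"az": 0},{"dx": 0,"dy": -0.12,"dz": -0.01,"ax": 0,"ay": 0,"az": 0},{"dx": 0,"dy": -0.18,"dz": -0.01,"ax": 0,"ay": 0,"az": 0},{"dx": 0,"dy": -0.24,"dz": -0.02,"ax": 0,"ay": 0,"az": 0},{"dx": 0,"dy": -0.3,"dz": -0.02,"ax": 0,"ay": 0,"az": 0},{"dx": 0,"dy": -0.36,"dz": -0.02,"ax": 0,"ay": 0,"az": 0},{"dx": 0,"dy": -0.42,"dz": -0.03,"ax": 0,"ay": 0,"az": 0},{"dx": 0,"dy": -0.48,"dz": -0.03,"ax": 0,"ay": 0,"az": 0},{"dx": 0,"dy": -0.5,"dz": -0.03,"ax": 0,"ay": 0,"az": 0},{"dx": 0,"dy": -0.5,"dz": -0.03,"ax": 0,"ay": 0,"az": 0}]}}

```text
time_s: 20.2
tcp_pos: [0.5173, -0.1741, 0.2261]
tcp_rot: [0.723, 0.691, -0.0, -0.0]
contact_force: [-0.1, 1.1, -5.1]
opening: 0.0053
```

Request:
{"op": "send_rows", "data": {"commands": [{"dx": 0,"dy": -0.1,"dz": -0.01,"ax": 0,"ay": 0,"az": 0},{"dx": 0,"dy": -0.2,"dz": -0.01,"ax": 0,"ay": 0,"az": 0},{"dx": 0,"dy": -0.3,"dz": -0.02,"ax": 0,"ay": 0,"az": 0},{"dx": 0,"dy": -0.4,"dz": -0.02,"ax": 0,"ay": 0,"az": 0},{"dx": 0,"dy": -0.5,"dz": -0.02,"ax": 0,"ay": 0,"az": 0},{"dx": 0,"dy": -0.6,"dz": -0.02,"ax": 0,"ay": 0,"az": 0},{"dx": 0,"dy": -0.7,"dz": -0.02,"ax": 0,"ay": 0,"az": 0},{"dx": 0,"dy": -0.8,"dz": -0.02,"ax": 0,"ay": 0,"az": 0},{"dx": 0,"dy": -0.8,"dz": -0.02,"ax": 0,"ay": 0,"az": 0},{"dx": 0,"dy": -0.8,"dz": -0.02,"ax": 0,"ay": 0,"az": 0}]}}

```text
time_s: 21.2
tcp_pos: [0.5094, -0.1738, 0.2263]
tcp_rot: [0.723, 0.691, 0.0, 0.0]
contact_force: [-0.3, 0.5, -4.4]
opening: 0.0055
```

Request:
{"op": "send_rows", "data": {"commands": [{"dx": 0,"dy": -0.2,"dz": 0,"ax": 0,"ay": 0,"az": 0},{"dx": 0,"dy": -0.5,"dz": 0,"ax": 0,"ay": 0,"az": 0},{"dx": 0,"dy": -0.9,"dz": 0,"ax": 0,"ay": 0,"az": 0},{"dx": 0,"dy": -1.3,"dz": 0,"ax": 0,"ay": 0,"az": 0},{"dx": 0,"dy": -1.8,"dz": 0,"ax": 0,"ay": 0,"az": 0},{"dx": 0,"dy": -2.3,"dz": 0,"ax": 0,"ay": 0,"az": 0},{"dx": 0,"dy": -2.8,"dz": 0,"ax": 0,"ay": 0,"az": 0},{"dx": 0,"dy": -3.0,"dz": 0,"ax": 0,"ay": 0,"az": 0},{"dx": 0,"dy": -3.0,"dz": 0,"ax": 0,"ay": 0,"az": 0},{"dx": 0,"dy": -3.0,"dz": 0,"ax": 0,"ay": 0,"az": 0}]}}

```text
time_s: 22.2
tcp_pos: [0.4796, -0.1725, 0.2264]
tcp_rot: [0.723, 0.691, 0.0, 0.0]
contact_force: [-0.1, 0.6, -3.6]
opening: 0.0053
```

```bash
python3 - <<'E'
from h import *
st()
p,d=avg('side',5); S=cloud('side',d)
x=manip.read_state()['tcp_pos']
P=S.reshape(-1,3);P=P[(abs(P[:,0]-x[0])<.03)&(abs(P[:,1]-x[1])<.06)&(P[:,2]>.075)&(P[:,2]<.20)]
for z0 in np.arange(.085,.2,.01):
    q=P[(P[:,2]>z0)&(P[:,2]<z0+.01)]
    if len(q)>3:print(round(z0,3),len(q),'x',np.median(q[:,0]).round(4),'y',np.percentile(q[:,1],[5,50]).round(4))
print('foot z',np.percentile(P[:,2],[0,1,3]).round(4))
cv2.imwrite('pics/v6.png',cv2.resize(p[220:360,230:370],None,fx=4.2,fy=4.2,interpolation=cv2.INTER_CUBIC)[...,::-1])
E
```

```text
time_s 22.2
joints [-0.1198  0.3778  0.4887  2.1192 -0.2713  0.703   0.5033]
tcp_pos [ 0.4796 -0.1725  0.2264]
tcp_rot [7.228e-01 6.911e-01 2.000e-04 3.000e-04]
contact_force [-0.1027  0.5768 -3.5534]
moment [-0.0483 -0.0433  0.0254]
opening 0.0053
0.095 4 x 0.4762 y [-0.2096 -0.2091]
0.105 9 x 0.4766 y [-0.2105 -0.2085]
0.115 11 x 0.4773 y [-0.2097 -0.2091]
0.125 8 x 0.4779 y [-0.2101 -0.2096]
0.135 8 x 0.4765 y [-0.2106 -0.2101]
0.145 14 x 0.477 y [-0.2107 -0.2089]
0.155 19 x 0.4775 y [-0.2068 -0.1953]
0.165 12 x 0.4779 y [-0.1925 -0.1916]
0.175 9 x 0.4785 y [-0.1922 -0.1918]
0.185 8 x 0.478 y [-0.1928 -0.1919]
0.195 6 x 0.4776 y [-0.1936 -0.1928]
foot z [0.0999 0.104  0.1044]
```

View pics/v6.png

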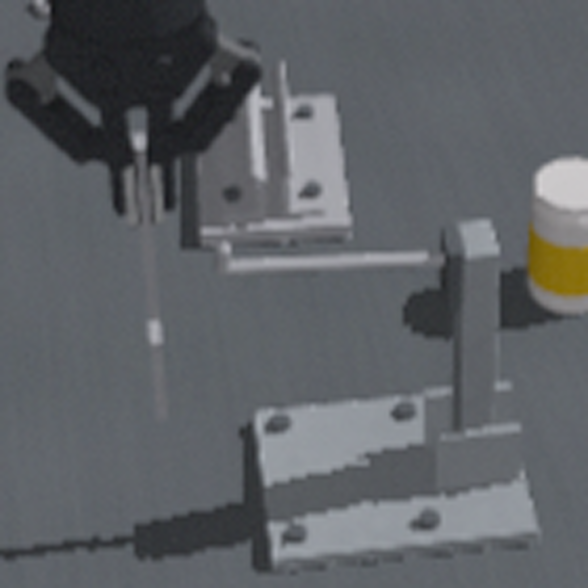

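The plate is off the peg and hangs almost straight in the grip, with its foot at z≈0.103 and the tip clear at crop (222,255). Next I profile the channel across its slot.

```bash
python3 - <<'E'
from h import *
yaw=-.086;c0=np.array([.581,.131]);ex=np.array([np.cos(yaw),np.sin(yaw)]);ey=np.array([-np.sin(yaw),np.cos(yaw)])
for n in 'CS':
    P=np.load(n+'.npy').reshape(-1,3);q=P[:,:2]-c0;a=q@ex*1e3;b=q@ey*1e3;z=P[:,2]*1e3
    k=(abs(a)<30)&(abs(b)<60)
    print(n,'a bins: count, z 10/50/90, ')
    for a0 in range(-24,24,2):
        m=k&(a>=a0)&(a<a0+2);print(a0,m.sum(),np.percentile(z[m],[5,50,95]).round() if m.sum() else '',end=' | ')
    print()
    for lo,hi in ((-20,-2),(2,20)):
        m=k&(a>lo)&(a<hi)&(z>40);print(np.polyfit(b[m],a[m],1).round(4),np.percentile(a[m],[3,97]).round(1), 'top z',np.percentile(z[m],95).round(1))
    m=(abs(a)<30)&(z>30)&(z<60)&(abs(b)<90);print('b ends',np.percentile(b[m],[1,99]).round(1), end=' ')
    m=(abs(abs(a)-37)<8)&(z>5)&(z<20)&(abs(b)<95);print('base b ends',np.percentile(b[m],[1,99]).round(1))
E
```

```text
C a bins: count, z 10/50/90, 
-24 41 [16. 17. 22.] | -22 43 [16. 17. 22.] | -20 43 [16. 17. 18.] | -18 41 [16. 17. 19.] | -16 39 [15. 17. 18.] | -14 65 [16. 18. 50.] | -12 63 [16. 49. 51.] | -10 44 [47. 48. 50.] | -8 42 [45. 47. 48.] | -6 38 [43. 44. 46.] | -4 18 [42. 43. 44.] | -2 22 [11. 12. 14.] | 0 41 [11. 12. 13.] | 2 41 [11. 12. 13.] | 4 69 [10. 13. 44.] | 6 68 [12. 43. 46.] | 8 49 [45. 47. 49.] | 10 46 [47. 48. 50.] | 12 42 [48. 50. 51.] | 14 26 [47. 49. 50.] | 16 4 [16. 17. 17.] | 18 37 [16. 17. 18.] | 20 42 [15. 17. 18.] | 22 43 [16. 17. 22.] | 
[ 0.0102 -8.2566] [-12.9  -3.5] top z 50.6
[ 0.0104 10.1286] [ 5.5 14.8] top z 50.7
b ends [-63.1  63.9] base b ends [-72.9  73.8]
S a bins: count, z 10/50/90, 
-24 15 [13. 14. 18.] | -22 16 [14. 15. 16.] | -20 18 [13. 14. 15.] | -18 17 [13. 14. 15.] | -16 24 [13. 14. 47.] | -14 19 [15. 46. 48.] | -12 17 [45. 46. 47.] | -10 17 [43. 44. 45.] | -8 15 [39. 42. 43.] | -6 16 [ 9. 40. 42.] | -4 16 [ 8.  9. 10.] | -2 19 [ 7.  9. 10.] | 0 15 [ 8.  9. 10.] | 2 23 [ 8.  9. 40.] | 4 20 [10. 41. 42.] | 6 19 [42. 43. 45.] | 8 19 [44. 46. 47.] | 10 22 [14. 47. 48.] | 12 16 [14. 46. 47.] | 14 10 [13. 14. 15.] | 16 19 [13. 14. 15.] | 18 18 [13. 14. 16.] | 20 16 [13. 14. 15.] | 22 16 [13. 15. 19.] | 
[  0.0102 -10.0781] [-14.6  -5.2] top z 47.4
[0.0103 8.6781] [ 4.3 13. ] top z 47.3
b ends [-66.2  63.9] base b ends [-76.4  72. ]
```

```bash
python3 - <<'E'
from h import *
a=(.4796,-.1725,.2264);b=np.array([.5808,.1305,.24]);s=np.array([.4796,-.1725,.245])
rows([(s+(b-s)*f,-.0455-.0505*f) for f in (.03,.1,.2,.3,.4,.5,.6,.7,.8,.9,.97,1)])
E
```

```text
[ 0.92  0.26 -1.85] [0.    0.    0.002]
[ 3.07  0.88 -1.82] [0.    0.    0.006]
[ 6.14  1.75 -1.77] [0.    0.    0.011]
[ 9.21  2.63 -1.72] [0.    0.    0.016]
[12.28  3.5  -1.67] [0.    0.    0.021]
[15.36  4.38 -1.62] [0.    0.    0.026]
[18.43  5.25 -1.57] [0.    0.    0.031]
[21.5   6.13 -1.52] [0.    0.    0.036]
[24.57  7.   -1.47] [0.    0.    0.041]
[27.64  7.88 -1.42] [0.    0.    0.046]
[29.8   8.49 -1.39] [0.   0.   0.05]
[30.72  8.75 -1.37] [0.    0.    0.051]
```

Request:
{"op": "send_rows", "data": {"commands": [{"dx": 0,"dy": 0,"dz": -1.0,"ax": 0,"ay": 0,"az": 0},{"dx": 0.9,"dy": 0.3,"dz": -1.8,"ax": 0,"ay": 0,"az": 0.002},{"dx": 2.5,"dy": 0.7,"dz": -1.8,"ax": 0,"ay": 0,"az": 0.005},{"dx": 4.6,"dy": 1.3,"dz": -1.8,"ax": 0,"ay": -0.005,"az": 0.008},{"dx": 7.0,"dy": 2.0,"dz": -1.8,"ax": 0,"ay": -0.01,"az": 0.012},{"dx": 9.5,"dy": 2.7,"dz": -1.7,"ax": 0,"ay": -0.014,"az": 0.016},{"dx": 12.0,"dy": 3.4,"dz": -1.7,"ax": 0,"ay": -0.018,"az": 0.02},{"dx": 14.5,"dy": 4.1,"dz": -1.6,"ax": 0,"ay": -0.022,"az": 0.024},{"dx": 17.0,"dy": 4.8,"dz": -1.6,"ax": 0,"ay": -0.026,"az": 0.028},{"dx": 19.0,"dy": 5.4,"dz": -1.6,"ax": 0,"ay": -0.026,"az": 0.032}]}}

```text
time_s: 23.45
tcp_pos: [0.5427, 0.0181, 0.2431]
tcp_rot: [0.733, 0.68, -0.008, 0.009]
contact_force: [-0.1, -0.2, -4.2]
opening: 0.0058
```

Request:
{"op": "send_rows", "data": {"commands": [{"dx": 2.0,"dy": 0.6,"dz": 0,"ax": 0,"ay": 0,"az": 0.004},{"dx": 4.0,"dy": 1.2,"dz": 0,"ax": 0,"ay": 0,"az": 0.008},{"dx": 6.0,"dy": 1.7,"dz": 0,"ax": 0,"ay": 0,"az": 0.012},{"dx": 8.0,"dy": 2.3,"dz": 0,"ax": 0,"ay": 0,"az": 0.015},{"dx": 9.7,"dy": 2.8,"dz": 0,"ax": 0,"ay": 0,"az": 0.018},{"dx": 11.0,"dy": 3.2,"dz": 0,"ax": 0,"ay": 0,"az": 0.019},{"dx": 11.7,"dy": 3.3,"dz": 0,"ax": 0,"ay": 0,"az": 0.019},{"dx": 11.7,"dy": 3.3,"dz": 0,"ax": 0,"ay": 0,"az": 0.019},{"dx": 11.7,"dy": 3.3,"dz": 0,"ax": 0,"ay": 0,"az": 0.019},{"dx": 11.7,"dy": 3.3,"dz": 0,"ax": 0,"ay": 0,"az": 0.019}]}}

```text
time_s: 24.45
tcp_pos: [0.5833, 0.1274, 0.2393]
tcp_rot: [0.741, 0.672, -0.01, 0.009]
contact_force: [0.3, -0.8, -4.2]
opening: 0.0054
```

```bash
python3 - <<'E'
from h import *
s=st();x=s['tcp_pos'];R=Ro.from_quat(s['tcp_rot']).as_matrix();print(R.round(4))
rows([((.5808,.1305,.185),-.096)])
p,d=avg('side',5); S=cloud('side',d);np.save('S2.npy',S)
P=S.reshape(-1,3);P=P[(abs(P[:,0]-x[0])<.03)&(abs(P[:,1]-x[1])<.06)&(P[:,2]>.075)&(P[:,2]<.22)]
for z0 in np.arange(.085,.22,.01):
    q=P[(P[:,2]>z0)&(P[:,2]<z0+.01)]
    if len(q)>3:print(round(z0,3),len(q),'x',np.median(q[:,0]).round(4),'y',np.percentile(q[:,1],[5,50]).round(4))
print('foot z',np.percentile(P[:,2],[0,1,3]).round(4))
E
```

```text
time_s 24.45
joints [-0.65    0.475   0.4838  1.9177 -0.2591  0.8215 -0.1307]
tcp_pos [0.5833 0.1274 0.2393]
tcp_rot [ 0.7408  0.6715 -0.0098  0.0092]
contact_force [ 0.2539 -0.8171 -4.2273]
moment [ 0.0512 -0.04    0.0934]
opening 0.0054
[[ 9.790e-02  9.952e-01 -2.100e-03]
 [ 9.948e-01 -9.790e-02 -2.680e-02]
 [-2.680e-02  5.000e-04 -9.996e-01]]
[ 0.43 -0.29  5.42] [ 0.     0.027 -0.002]
0.115 10 x 0.5798 y [0.0872 0.0889]
0.125 11 x 0.5791 y [0.0876 0.0894]
0.135 9 x 0.5794 y [0.0878 0.091 ]
0.145 7 x 0.5794 y [0.0883 0.0891]
0.155 8 x 0.5786 y [0.0881 0.0894]
0.165 15 x 0.5801 y [0.0891 0.1007]
0.175 10 x 0.5807 y [0.1047 0.1071]
0.185 9 x 0.5809 y [0.1062 0.1075]
0.195 9 x 0.5811 y [0.1059 0.1077]
0.205 8 x 0.5808 y [0.1067 0.1081]
foot z [0.1119 0.1153 0.119 ]
```

Request:
{"op": "send_rows", "data": {"commands": [{"dx": 0.05,"dy": -0.1,"dz": 0.5,"ax": 0,"ay": 0,"az": 0},{"dx": 0.1,"dy": -0.2,"dz": 1.3,"ax": 0,"ay": 0,"az": 0},{"dx": 0.15,"dy": -0.27,"dz": 2.3,"ax": 0,"ay": 0,"az": 0},{"dx": 0.2,"dy": -0.27,"dz": 3.3,"ax": 0,"ay": 0,"az": 0},{"dx": 0.24,"dy": -0.27,"dz": 4.3,"ax": 0,"ay": 0,"az": 0},{"dx": 0.27,"dy": -0.27,"dz": 5.0,"ax": 0,"ay": 0,"az": 0},{"dx": 0.27,"dy": -0.27,"dz": 5.5,"ax": 0,"ay": 0,"az": 0},{"dx": 0.27,"dy": -0.27,"dz": 5.7,"ax": 0,"ay": 0,"az": 0},{"dx": 0.27,"dy": -0.27,"dz": 5.7,"ax": 0,"ay": 0,"az": 0},{"dx": 0.27,"dy": -0.27,"dz": 5.7,"ax": 0,"ay": 0,"az": 0}]}}

```text
time_s: 25.7
tcp_pos: [0.5816, 0.1305, 0.1826]
tcp_rot: [0.74, 0.672, -0.009, 0.009]
contact_force: [-0.3, -0.5, -3.9]
opening: 0.0052
```

```bash
cat > m.py <<'E'
from h import *
import sys
s=st()
p,d=avg('side',6); S=cloud('side',d).reshape(-1,3)
yaw=-.096;c0=np.array([.581,.131]);ex=np.array([np.cos(yaw),np.sin(yaw)]);ey=np.array([-np.sin(yaw),np.cos(yaw)])
q=S[:,:2]-c0;a=q@ex*1e3;b=q@ey*1e3;z=S[:,2]*1e3
for z0 in range(30,180,10):
    m=(z>z0)&(z<z0+10)&(abs(a)<30)&(b<-15)&(b>-46)
    if m.sum()>3:print(z0,m.sum(),'a',np.median(a[m]).round(2),'b',np.median(b[m]).round(2))
m=(abs(a)<12)&(b>-46)&(b<-30)&(z>40);print('foot z min',np.percentile(z[m],[0,2,5]).round(1))
for lo,hi in ((-20,-2),(2,20)):
    m=(abs(b)<64)&(b<-42)&(a>lo)&(a<hi)&(z>38)&(z<52);print('lip',m.sum(),np.median(a[m]).round(2))
cv2.imwrite('pics/%s.png'%sys.argv[1],cv2.resize(p[190:310,235:355],None,fx=4.8,fy=4.8,interpolation=cv2.INTER_CUBIC)[...,::-1])
E
python3 m.py v7
```

```text
time_s 25.7
joints [-0.6208  0.5441  0.4411  1.9644 -0.3075  0.7071 -0.0945]
tcp_pos [0.5816 0.1305 0.1826]
tcp_rot [ 0.7402  0.6723 -0.0089  0.0093]
contact_force [-0.2505 -0.5349 -3.8515]
moment [ 0.0215 -0.0241 -0.059 ]
opening 0.0052
40 46 a -0.71 b -31.52
60 9 a -0.38 b -38.79
70 7 a -2.47 b -40.28
80 6 a 0.31 b -38.65
90 7 a -1.73 b -39.57
100 6 a -0.21 b -39.33
110 15 a -0.44 b -25.53
120 9 a -0.08 b -21.98
130 6 a -1.09 b -21.83
140 7 a 0.53 b -20.85
150 6 a -1.52 b -21.11
160 7 a 1.17 b -20.69
170 11 a -0.84 b -18.64
foot z min [40.1 60.  97.5]
lip 14 -9.74
lip 18 9.06
```

View pics/v7.png

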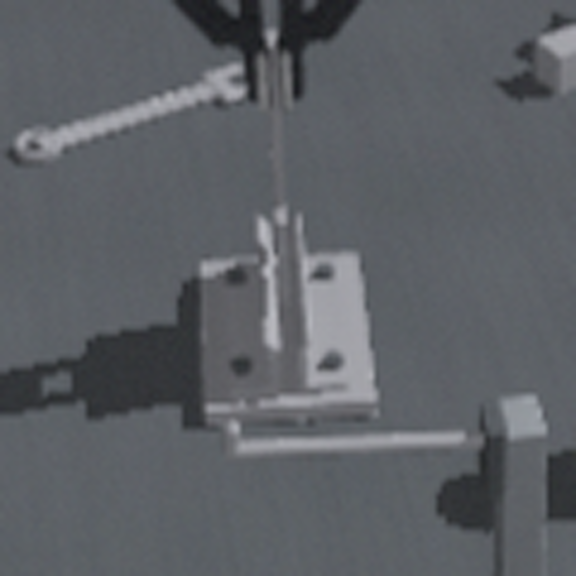

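The plate is between the lips at crop x≈283, with the lips at 268 and 300. By the side camera the plate is at a≈−0.4 mm and the slot's centre at −0.3 mm. Lower slowly while feeling.

Request:
{"op": "send_rows", "data": {"commands": [{"dx": 0.01,"dy": 0,"dz": 0.2,"ax": 0,"ay": 0,"az": 0},{"dx": 0.01,"dy": 0,"dz": 0.4,"ax": 0,"ay": 0,"az": 0},{"dx": 0.02,"dy": 0,"dz": 0.6,"ax": 0,"ay": 0,"az": 0},{"dx": 0.02,"dy": 0,"dz": 0.8,"ax": 0,"ay": 0,"az": 0},{"dx": 0.03,"dy": 0,"dz": 1.0,"ax": 0,"ay": 0,"az": 0},{"dx": 0.03,"dy": 0,"dz": 1.2,"ax": 0,"ay": 0,"az": 0},{"dx": 0.04,"dy": 0,"dz": 1.4,"ax": 0,"ay": 0,"az": 0},{"dx": 0.04,"dy": 0,"dz": 1.5,"ax": 0,"ay": 0,"az": 0},{"dx": 0.04,"dy": 0,"dz": 1.5,"ax": 0,"ay": 0,"az": 0},{"dx": 0.04,"dy": 0,"dz": 1.5,"ax": 0,"ay": 0,"az": 0}]}}

```text
time_s: 27.0
tcp_pos: [0.5813, 0.1305, 0.1672]
tcp_rot: [0.74, 0.672, -0.009, 0.009]
contact_force: [0.5, 1.0, -5.1]
opening: 0.0052
```

Request:
{"op": "send_rows", "data": {"commands": [{"dx": 0,"dy": 0,"dz": 0.05,"ax": 0,"ay": 0,"az": 0},{"dx": 0,"dy": 0,"dz": 0.1,"ax": 0,"ay": 0,"az": 0},{"dx": 0,"dy": 0,"dz": 0.15,"ax": 0,"ay": 0,"az": 0},{"dx": 0,"dy": 0,"dz": 0.2,"ax": 0,"ay": 0,"az": 0},{"dx": 0,"dy": 0,"dz": 0.25,"ax": 0,"ay": 0,"az": 0},{"dx": 0,"dy": 0,"dz": 0.3,"ax": 0,"ay": 0,"az": 0},{"dx": 0,"dy": 0,"dz": 0.35,"ax": 0,"ay": 0,"az": 0},{"dx": 0,"dy": 0,"dz": 0.4,"ax": 0,"ay": 0,"az": 0},{"dx": 0,"dy": 0,"dz": 0.4,"ax": 0,"ay": 0,"az": 0},{"dx": 0,"dy": 0,"dz": 0.4,"ax": 0,"ay": 0,"az": 0}]}}

```text
time_s: 28.0
tcp_pos: [0.5812, 0.1304, 0.1632]
tcp_rot: [0.74, 0.672, -0.009, 0.009]
contact_force: [-0.1, 0.4, -3.6]
opening: 0.0055
```

Request:
{"op": "send_rows", "data": {"commands": [{"dx": 0,"dy": 0,"dz": 0.05,"ax": 0,"ay": 0,"az": 0},{"dx": 0,"dy": 0,"dz": 0.1,"ax": 0,"ay": 0,"az": 0},{"dx": 0,"dy": 0,"dz": 0.15,"ax": 0,"ay": 0,"az": 0},{"dx": 0.01,"dy": 0,"dz": 0.2,"ax": 0,"ay": 0,"az": 0},{"dx": 0.01,"dy": 0,"dz": 0.25,"ax": 0,"ay": 0,"az": 0},{"dx": 0.01,"dy": 0,"dz": 0.3,"ax": 0,"ay": 0,"az": 0},{"dx": 0.01,"dy": 0,"dz": 0.35,"ax": 0,"ay": 0,"az": 0},{"dx": 0.01,"dy": 0,"dz": 0.4,"ax": 0,"ay": 0,"az": 0},{"dx": 0.01,"dy": 0,"dz": 0.4,"ax": 0,"ay": 0,"az": 0},{"dx": 0.01,"dy": 0,"dz": 0.4,"ax": 0,"ay": 0,"az": 0}]}}

```text
time_s: 29.0
tcp_pos: [0.5812, 0.1304, 0.1592]
tcp_rot: [0.74, 0.672, -0.009, 0.009]
contact_force: [0.8, -0.2, -3.9]
opening: 0.0055
```

```bash
python3 m.py v8
```

```text
time_s 29.0
joints [-0.605   0.5749  0.4209  1.9792 -0.3275  0.6626 -0.0782]
tcp_pos [0.5812 0.1304 0.1592]
tcp_rot [ 0.7401  0.6723 -0.0093  0.0091]
contact_force [ 0.8402 -0.1717 -3.948 ]
moment [ 0.0214  0.0012 -0.003 ]
opening 0.0055
30 8 a 0.17 b -38.93
40 52 a -0.88 b -34.45
50 8 a -0.67 b -40.3
60 5 a -0.33 b -39.23
70 6 a -1.35 b -39.94
80 15 a 0.26 b -36.22
90 5 a -1.04 b -22.06
100 8 a -0.73 b -20.37
110 10 a -0.46 b -21.46
120 6 a -0.13 b -21.38
130 7 a -2.14 b -20.66
140 6 a -0.58 b -20.81
150 11 a -1.59 b -20.26
160 11 a -1.12 b -18.04
170 8 a 0.47 b -20.28
foot z min [40.6 46.3 80.1]
lip 15 -9.84
lip 19 8.96
```

Request:
{"op": "send_rows", "data": {"commands": [{"dx": 0,"dy": 0,"dz": 0.1,"ax": 0,"ay": 0,"az": 0},{"dx": 0,"dy": 0,"dz": 0.2,"ax": 0,"ay": 0,"az": 0},{"dx": 0.01,"dy": 0,"dz": 0.3,"ax": 0,"ay": 0,"az": 0},{"dx": 0.01,"dy": 0,"dz": 0.4,"ax": 0,"ay": 0,"az": 0},{"dx": 0.01,"dy": 0,"dz": 0.5,"ax": 0,"ay": 0,"az": 0},{"dx": 0.02,"dy": 0,"dz": 0.6,"ax": 0,"ay": 0,"az": 0},{"dx": 0.02,"dy": 0,"dz": 0.7,"ax": 0,"ay": 0,"az": 0},{"dx": 0.02,"dy": 0,"dz": 0.8,"ax": 0,"ay": 0,"az": 0},{"dx": 0.02,"dy": 0,"dz": 0.8,"ax": 0,"ay": 0,"az": 0},{"dx": 0.02,"dy": 0,"dz": 0.8,"ax": 0,"ay": 0,"az": 0}]}}

```text
time_s: 30.3
tcp_pos: [0.5813, 0.1304, 0.1512]
tcp_rot: [0.74, 0.672, -0.009, 0.009]
contact_force: [0.6, -0.0, -3.5]
opening: 0.0053
```

Request:
{"op": "send_rows", "data": {"commands": [{"dx": 0,"dy": 0,"dz": 0.1,"ax": 0,"ay": 0,"az": 0},{"dx": 0,"dy": 0,"dz": 0.2,"ax": 0,"ay": 0,"az": 0},{"dx": 0.01,"dy": 0,"dz": 0.3,"ax": 0,"ay": 0,"az": 0},{"dx": 0.01,"dy": 0,"dz": 0.4,"ax": 0,"ay": 0,"az": 0},{"dx": 0.01,"dy": 0,"dz": 0.5,"ax": 0,"ay": 0,"az": 0},{"dx": 0.02,"dy": 0,"dz": 0.6,"ax": 0,"ay": 0,"az": 0},{"dx": 0.02,"dy": 0,"dz": 0.7,"ax": 0,"ay": 0,"az": 0},{"dx": 0.02,"dy": 0,"dz": 0.8,"ax": 0,"ay": 0,"az": 0},{"dx": 0.02,"dy": 0,"dz": 0.8,"ax": 0,"ay": 0,"az": 0},{"dx": 0.02,"dy": 0,"dz": 0.8,"ax": 0,"ay": 0,"az": 0}]}}

```text
time_s: 31.3
tcp_pos: [0.5812, 0.1303, 0.1432]
tcp_rot: [0.74, 0.672, -0.009, 0.009]
contact_force: [0.1, 1.2, -3.7]
opening: 0.0056
```

Request:
{"op": "send_rows", "data": {"commands": [{"dx": 0,"dy": 0,"dz": 0.1,"ax": 0,"ay": 0,"az": 0},{"dx": 0,"dy": 0,"dz": 0.2,"ax": 0,"ay": 0,"az": 0},{"dx": 0.01,"dy": 0,"dz": 0.3,"ax": 0,"ay": 0,"az": 0},{"dx": 0.01,"dy": 0,"dz": 0.4,"ax": 0,"ay": 0,"az": 0},{"dx": 0.01,"dy": 0,"dz": 0.5,"ax": 0,"ay": 0,"az": 0},{"dx": 0.01,"dy": 0,"dz": 0.55,"ax": 0,"ay": 0,"az": 0},{"dx": 0.01,"dy": 0,"dz": 0.55,"ax": 0,"ay": 0,"az": 0},{"dx": 0.01,"dy": 0,"dz": 0.55,"ax": 0,"ay": 0,"az": 0},{"dx": 0.01,"dy": 0,"dz": 0.55,"ax": 0,"ay": 0,"az": 0},{"dx": 0.01,"dy": 0,"dz": 0.55,"ax": 0,"ay": 0,"az": 0}]}}

```text
time_s: 32.3
tcp_pos: [0.5813, 0.1303, 0.1378]
tcp_rot: [0.74, 0.672, -0.009, 0.009]
contact_force: [0.2, 0.3, -3.5]
opening: 0.0052
```

Request:
{"op": "send_rows", "data": {"commands": [{"dx": 0,"dy": 0,"dz": 0.02,"ax": 0,"ay": 0,"az": 0},{"dx": 0,"dy": 0,"dz": 0.04,"ax": 0,"ay": 0,"az": 0},{"dx": 0,"dy": 0,"dz": 0.06,"ax": 0,"ay": 0,"az": 0},{"dx": 0,"dy": 0,"dz": 0.08,"ax": 0,"ay": 0,"az": 0},{"dx": 0,"dy": 0,"dz": 0.1,"ax": 0,"ay": 0,"az": 0},{"dx": 0,"dy": 0,"dz": 0.1,"ax": 0,"ay": 0,"az": 0},{"dx": 0,"dy": 0,"dz": 0.1,"ax": 0,"ay": 0,"az": 0},{"dx": 0,"dy": 0,"dz": 0.1,"ax": 0,"ay": 0,"az": 0},{"dx": 0,"dy": 0,"dz": 0.1,"ax": 0,"ay": 0,"az": 0},{"dx": 0,"dy": 0,"dz": 0.1,"ax": 0,"ay": 0,"az": 0}]}}

```text
time_s: 33.3
tcp_pos: [0.5813, 0.1303, 0.1367]
tcp_rot: [0.74, 0.672, -0.009, 0.009]
contact_force: [0.1, 0.4, -4.7]
opening: 0.0051
```

Request:
{"op": "send_rows", "data": {"commands": [{"dx": 0,"dy": 0,"dz": 0.02,"ax": 0,"ay": 0,"az": 0},{"dx": 0,"dy": 0,"dz": 0.04,"ax": 0,"ay": 0,"az": 0},{"dx": 0,"dy": 0,"dz": 0.06,"ax": 0,"ay": 0,"az": 0},{"dx": 0,"dy": 0,"dz": 0.08,"ax": 0,"ay": 0,"az": 0},{"dx": 0,"dy": 0,"dz": 0.08,"ax": 0,"ay": 0,"az": 0},{"dx": 0,"dy": 0,"dz": 0.08,"ax": 0,"ay": 0,"az": 0},{"dx": 0,"dy": 0,"dz": 0.08,"ax": 0,"ay": 0,"az": 0},{"dx": 0,"dy": 0,"dz": 0.08,"ax": 0,"ay": 0,"az": 0},{"dx": 0,"dy": 0,"dz": 0.08,"ax": 0,"ay": 0,"az": 0},{"dx": 0,"dy": 0,"dz": 0.08,"ax": 0,"ay": 0,"az": 0}]}}

```text
time_s: 34.3
tcp_pos: [0.5812, 0.1303, 0.1359]
tcp_rot: [0.74, 0.672, -0.009, 0.009]
contact_force: [0.7, 0.3, -3.9]
opening: 0.0056
```

Request:
{"op": "send_rows", "data": {"commands": [{"dx": 0,"dy": 0,"dz": 0.02,"ax": 0,"ay": 0,"az": 0},{"dx": 0,"dy": 0,"dz": 0.04,"ax": 0,"ay": 0,"az": 0},{"dx": 0,"dy": 0,"dz": 0.06,"ax": 0,"ay": 0,"az": 0},{"dx": 0,"dy": 0,"dz": 0.06,"ax": 0,"ay": 0,"az": 0},{"dx": 0,"dy": 0,"dz": 0.06,"ax": 0,"ay": 0,"az": 0},{"dx": 0,"dy": 0,"dz": 0.06,"ax": 0,"ay": 0,"az": 0},{"dx": 0,"dy": 0,"dz": 0.06,"ax": 0,"ay": 0,"az": 0},{"dx": 0,"dy": 0,"dz": 0.06,"ax": 0,"ay": 0,"az": 0},{"dx": 0,"dy": 0,"dz": 0.06,"ax": 0,"ay": 0,"az": 0},{"dx": 0,"dy": 0,"dz": 0.06,"ax": 0,"ay": 0,"az": 0}]}}

```text
time_s: 35.3
tcp_pos: [0.5814, 0.1302, 0.1355]
tcp_rot: [0.74, 0.672, -0.009, 0.009]
contact_force: [-0.8, -1.0, 1.0]
opening: 0.0055
```

Floor contact comes at TCP z≈0.1355, which puts the foot at about 0.0128 against the floor at 0.012, with about 5 N of reaction. Release.

Request:
{"op": "send_rows", "data": {"commands": [{"dx": 0,"dy": 0,"dz": 0,"ax": 0,"ay": 0,"az": 0},{"dx": 0,"dy": 0,"dz": 0,"ax": 0,"ay": 0,"az": 0},{"dx": 0,"dy": 0,"dz": 0,"ax": 0,"ay": 0,"az": 0},{"dx": 0,"dy": 0,"dz": 0,"ax": 0,"ay": 0,"az": 0},{"dx": 0,"dy": 0,"dz": 0,"ax": 0,"ay": 0,"az": 0},{"dx": 0,"dy": 0,"dz": 0,"ax": 0,"ay": 0,"az": 0},{"dx": 0,"dy": 0,"dz": 0,"ax": 0,"ay": 0,"az": 0},{"dx": 0,"dy": 0,"dz": 0,"ax": 0,"ay": 0,"az": 0},{"dx": 0,"dy": 0,"dz": 0,"ax": 0,"ay": 0,"az": 0},{"dx": 0,"dy": 0,"dz": 0,"ax": 0,"ay": 0,"az": 0}], "hand": 120, "squeeze": 20}}

```text
time_s: 36.3
tcp_pos: [0.5812, 0.1302, 0.1353]
tcp_rot: [0.74, 0.672, -0.009, 0.009]
contact_force: [0.6, 0.4, 0.8]
opening: 0.0454
```

```bash
python3 m.py v9
```

```text
time_s 36.3
joints [-0.5878  0.6075  0.3985  1.992  -0.348   0.6168 -0.0615]
tcp_pos [0.5812 0.1302 0.1353]
tcp_rot [ 0.7401  0.6723 -0.0093  0.0091]
contact_force [0.634  0.4356 0.8063]
moment [-0.0616 -0.0361  0.0241]
opening 0.0454
30 8 a -1.26 b -40.26
40 53 a -0.95 b -34.66
50 7 a -0.61 b -40.05
60 14 a -1.33 b -32.94
70 6 a -0.5 b -22.73
80 6 a -0.15 b -22.43
90 8 a 0.23 b -20.6
100 7 a -0.94 b -21.42
110 6 a -1.81 b -22.15
120 7 a -2.7 b -21.42
130 14 a 0.32 b -16.72
140 7 a 0.45 b -22.83
150 9 a 0.82 b -18.26
170 7 a 23.62 b -15.17
foot z min [ 40.1  46.2 251.2]
lip 14 -9.97
lip 19 8.98
```

View pics/v9.png

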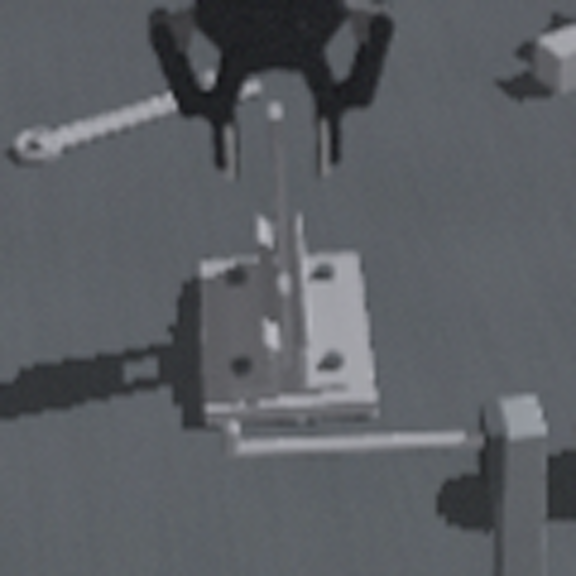

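The jaws are open at crop x≈228 and 325, and the plate stands free at 278. Retreat straight up.

Request:
{"op": "send_rows", "data": {"commands": [{"dx": 0,"dy": 0,"dz": -0.5,"ax": 0,"ay": 0,"az": 0},{"dx": 0,"dy": 0,"dz": -1.5,"ax": 0,"ay": 0,"az": 0},{"dx": 0,"dy": 0,"dz": -3,"ax": 0,"ay": 0,"az": 0},{"dx": 0,"dy": 0,"dz": -5,"ax": 0,"ay": 0,"az": 0},{"dx": 0,"dy": 0,"dz": -7,"ax": 0,"ay": 0,"az": 0},{"dx": 0,"dy": 0,"dz": -9,"ax": 0,"ay": 0,"az": 0},{"dx": 0,"dy": 0,"dz": -11,"ax": 0,"ay": 0,"az": 0},{"dx": 0,"dy": 0,"dz": -12.5,"ax": 0,"ay": 0,"az": 0},{"dx": 0,"dy": 0,"dz": -13,"ax": 0,"ay": 0,"az": 0},{"dx": 0,"dy": 0,"dz": -13,"ax": 0,"ay": 0,"az": 0}]}}

```text
time_s: 37.6
tcp_pos: [0.5818, 0.1338, 0.2663]
tcp_rot: [0.74, 0.672, -0.008, 0.009]
contact_force: [-1.0, 0.5, 0.1]
opening: 0.0451
```

```bash
python3 m.py v10; python3 - <<'E'
from h import *
p,d=avg('side',4);S=cloud('side',d).reshape(-1,3)
m=(abs(S[:,0]-.58)<.03)&(abs(S[:,1]-.13)<.03)&(S[:,2]>.14)&(S[:,2]<.18)
print('neck top',S[m].mean(0).round(4),np.percentile(S[m],[3,97],axis=0).round(4))
a=cv2.imread('pics/side0.png').astype(int);print('changed px: can,hammer,wrench',[int((abs(a[v0:v1,u0:u1]-p[v0:v1,u0:u1,::-1])>40).any(-1).sum()) for u0,u1,v0,v1 in((350,385,255,298),(235,375,395,450),(235,268,205,225))])
E
```

```text
time_s 37.6
joints [-0.6759  0.4427  0.501   1.8947 -0.2394  0.8725 -0.1555]
tcp_pos [0.5818 0.1338 0.2663]
tcp_rot [ 0.7401  0.6724 -0.0084  0.0094]
contact_force [-0.9595  0.5155  0.0874]
moment [ 0.0051  0.0087 -0.0396]
opening 0.0451
30 8 a -2.38 b -39.09
40 52 a -1.01 b -32.48
50 8 a 0.65 b -40.42
60 16 a -0.42 b -34.4
70 6 a -0.52 b -22.15
80 6 a -0.14 b -22.95
90 6 a 0.21 b -23.06
100 7 a -0.69 b -22.61
110 10 a -0.38 b -21.35
120 7 a -0.24 b -22.67
130 6 a -1.07 b -22.4
140 6 a -0.73 b -21.91
150 5 a -1.48 b -22.09
foot z min [40.2 44.6 60.4]
lip 12 -9.95
lip 18 8.1
neck top [0.5803 0.1258 0.1514] [[0.5769 0.1071 0.1417]
 [0.585  0.1521 0.1554]]
changed px: can,hammer,wrench [0, 0, 0]
```

View pics/v10.png

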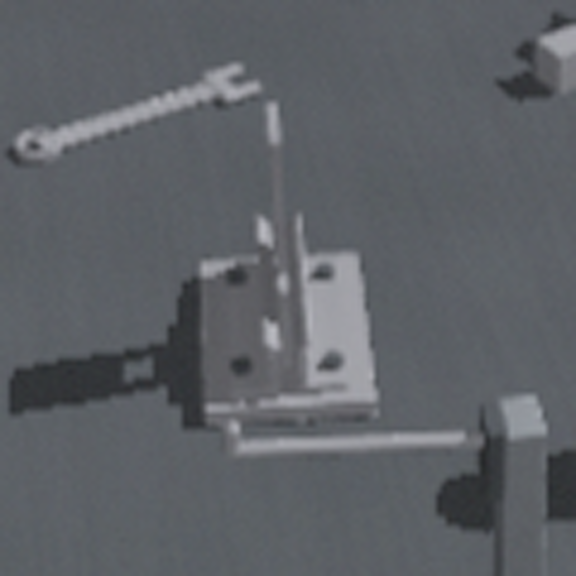

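The plate stands upright in the slot. Its neck top reads about 0.155 m, or about 0.157 m with the side camera's 3 mm bias, which matches 0.012 + 0.145 m. Hand in.

```bash
python3 -c "
from plant import manip
print(manip.hand_in())"
```

```text
the job is handed in; nothing more can be done
None
```

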